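# Rake a dropped spanner out of the gap beside the tool box

## Robot

A 7-joint arm with a two-finger parallel gripper is mounted at the origin on the work surface. World frame = base frame: x ahead of the robot, y to its left, z up, the work surface at z = 0. Lengths are in m, angles in rad, forces in N, time in s.
With the tool pointing down it reaches from about 0.35 to 0.9 m from the base axis. Payload 8.1 kg.
Tool frame: the origin (TCP) lies at the very end of the fingers, on their centre line; the grasp point (between the pads) lies 19 mm behind it (arm.tcp_to_grasp is the distance from the TCP to the grasp point, in m); z points along the fingers, y is the direction in which the jaws open and shut (so a half turn about z gives the same grasp; the last joint's range is limited). The gripper opens to 92 mm and grips with 3 to 60 N. Pads are 19 mm wide; open, the fingers measure 130 mm over their backs; the gripper's body (75 mm by 190 mm) begins 47 mm behind the grasp point.
Start: joints at [1.089, 0.434, 0.025, 1.573, -0.012, 1.134, -0.075], TCP at [0.231, -0.581, 0.227] pointing down, gripper open.
Joint ranges: [-2.62, 2.62], [-0.44, 2.09], [-1.27, 1.32], [0.08, 2.57], [-1.32, 4.46], [0.12, 2], [-2.74, 2.74]. Speed limits (rad/s): [2.22, 2.22, 3.01, 3.01, 3.14, 3.14, 3.14].

## Interface

Orientations are given as a unit quaternion [x, y, z, w].
In Python, from bench import arm gives the robot as it stands.
- The arm moves only by the tool arm_command, never from a script. Its argument "steps" is a list of rows, each a list of 6 numbers: the shift along the tool's x, y, z in cm, then the turn, a rotation vector about the tool's x, y, z in rad. In form: [[x, y, z, ax, ay, az], ...]. A call has 1 to 8 rows; each row shifts and turns the pose as measured when the row begins, along the tool's axes as they then stand; what a row does not reach is not made up. A row lasts 1/10 s, in which the tool goes at most 50 mm and 8.59 degrees, less where a joint would pass 70% of its speed; a pose out of reach is approached as far as the arm can. A call with a gripper value outside its range is refused whole. "claw" is the finger opening in cm, from 0 to 9.18, set as the call begins (left out, the last holds). The fingers move at their own pace and stop on an object; "grip_force" is the grip in N (left out, the last holds). Time passes only in rows, so rows that do not move let the fingers close. It gives the time, the measured TCP pose, the force and the opening at its end, in the units of the state.
- arm.sense(): the state, without advancing time (a new reading comes with each control period).
- arm.read_camera(name): name is "scene" or "top"; returns a dict with "frame" (420x560x3 uint8, blue, green, red), "depth" (420x560 float32, m along the optical axis (not along the pixel's ray), 0 where there is no reading), "fx", "fy", "cx", "cy" (pixels), "origin" and "rotation" of the camera in the world. Camera axes: x right, y down, z forward; pixel columns grow to the right and rows downward; lengths in m; the calibration is good to about 2 mm. A picture is of the moment at which its call begins.
- arm.close_job(): hands the job in, once; it reports no verdict.
The state is a dict: "time_s": time; "joints": joint angles; "qd": joint speeds; "effort": joint torques, N m; "position": TCP position; "tool_rot": TCP orientation; "ft_force": force on the tool from outside, world axes, zero at the start; "wrist_torque": the same for the moment, N m; "width": opening from 0.0 (shut) to 1.0 (fully open).
Only numpy, scipy, OpenCV 4.12 (cv2) and the standard library are available. Lean on these libraries where they do the work, as an engineer would, in place of code of your own. Each camera call takes 0.05 s, during which the arm holds its last target.

## Task

The thin flat spanner has dropped into the narrow gap between the red tool box and the drawer cabinet. Take the bent hook from its stand, set its foot down in the gap behind the spanner (at its ring end, by the blue pot) and rake the spanner out of the far, open end until all of it lies flat on the bare bench clear of the gap, then hang the hook back in its stand as it was. Rake lightly, without bearing hard on anything with the hook, keep the gripper off the spanner, and leave the pot, bottle and hand rake where they are.

Things in the scene. Friction and masses are not known exactly. Their poses are not given: they have to be found in the camera images.
- boxes: Fixed: red tool box (towards -x, 115 mm high) and drawer cabinet (towards +x, 112 mm high), each 160 mm in x, 340 mm in y, with the gap between them. Origin: middle of the gap, at bench-top height. y runs along the gap: +y to the blue pot, -y to the open end where the spanner comes out. Gap 36 mm wide (x -18 to +18), 340 mm long (y -170 to +170), open above and at both ends.
- gap_mouth (a point): Middle of the gap's open end at bench-top height (boxes frame y -170); beyond it is bare bench, z = 0. The gap's floor is an old hardboard liner, top 3 mm above the bench and level from y +170 to +50 and near this end, but swollen by damp into a smooth low hump across its middle (crest near y -55), several mm high, different each time. The hump is not measured: feel it.
- spanner: Loose thin flat steel spanner, 100 mm long, 26 mm wide, 5 mm thick, about 60 g, lying flat along the gap on the level part of its floor, towards +y. Origin: centre of its underside. y runs along it: ring end (22 mm across) ends at y = +50, open jaw (26 mm wide) at y = -50; z up.
- ring_end (a point): Outermost point of the spanner's ring end, on its underside (spanner frame y +50).
- jaw_end (a point): Outermost point of the spanner's jaw end, on its underside (spanner frame y -50).
- hook: Loose hook, 190 g, upright in its stand: wooden handle 24 mm in x, 28 mm in y, 85 mm tall, on a 7 mm round steel bar with its lower end bent square into a foot. Origin: on the bar's axis at the handle's underside; z up (handle z 0 to +85, bar down to z = -140). The foot, also 7 mm thick, points along +x, from x = -3.5 to +23.5, underside at z = -140.
- hook_foot (a point): Middle of the underside of the hook's foot (hook frame x +10, y 0, z -140).
- stand: Fixed steel stand. Origin: on the bench below the hook; z up. Its top, z = 162, is a level fork 6 mm thick: two 20 mm prongs along x, a 13 mm slot between them, open to -x (prongs from x -20, slot closed at x +38). The hook hangs in it: bar in the slot, handle's underside on the prongs, axes parallel, origin at x 0, y 0. It lifts straight up, or a little up and out to -x.
- table: Fixed grey steel bench, its top at z = 0.
- pot: Bystander: loose glazed blue pot, 112 mm across, 105 mm high, on the bench beyond the gap's +y end. Origin: centre of its underside.
- bottle: Bystander: loose glass bottle, 68 mm across, 210 mm high. Origin: centre of its underside.
- rake: Bystander: loose aluminium hand rake, 260 mm long, 85 mm wide, lying on the bench. Origin: near its middle, on the bench.

How it is judged:
On the way, in this order (a step that is already met when the one before it is completed fails the run):
1. the hook's foot is down in the gap behind the spanner's ring end (z of hook_foot in the frame of boxes below 0.009 m and x of hook_foot in the frame of boxes between -0.018 and 0.018 m and y of hook_foot in the frame of spanner above 0.045 m and y of hook_foot in the frame of boxes below 0.19 m), for 0.05 s.
2. the spanner is wholly out of the gap's open end (y of each of ring_end, jaw_end in the frame of boxes below -0.165 m), for 0.1 s.
At the end, for the whole second after the job is handed in: The spanner lies flat and at rest on the bare bench, wholly outside the gap's open end (both its ends past the boxes' ends, within 5 mm); the hook hangs at rest, upright within 0.1 rad, in the stand's slot, handle on the prongs, within 20 mm of its place (all of step 2 and height (world z) of spanner below 0.008 m and angle between each of spanner, hook's own z axis and vertical below 0.1 rad and linear speed of each of spanner, hook below 0.02 m/s and horizontal distance between hook and stand below 0.02 m and z of hook in the frame of stand between 0.156 and 0.168 m); the robot touches nothing.
It fails at once if the hook bears on the liner, the tool box or the cabinet with more than 25 N (contact force between hook and boxes above 25 N).
It fails at once if the hook bears on the bench with more than 25 N (contact force between hook and table above 25 N).
It fails at once if the gripper or arm touches the spanner (contact force between any of the fingers, the arm and spanner above 0.5 N).
It fails at once if the pot, bottle or hand rake is shifted by more than 15 mm or tipped (distance of any of pot, bottle, rake from where it was at the start of the episode above 0.015 m or angle between any of pot, bottle, rake's own z axis and vertical above 0.2 rad).
It also fails if it takes over 72 s, if anything falls off the work surface, if the arm or the gripper's body presses on something with over 40 N, if the wrist force passes 120 N, or if a joint passes its speed limit or range.

## Working session

There is one attempt and no reset: what is moved stays moved. The work goes in short steps, Python scripts to look and compute and a tool call to move; the robot and the scene stay as the last step left them, time stands still between calls to the robot, and variables do not carry over. Pictures are saved under pics/ and viewed, and the job is handed in when it is done.

Besides the shell and the picture viewer there is one more tool, called after "Request:" in YAML: its name, and indented under it one key for each argument. arm_command: Moves the arm, as the interface text tells. Its arguments: {"type":"object","properties":{"steps":{"type":"array","items":{"type":"array","items":{"type":"number"}}},"claw":{"type":"number"},"grip_force":{"type":"number"}},"required":["steps"]}

```bash
mkdir -p pics; ls
python3 - <<'E'
from bench import arm
import cv2,numpy as np
s=arm.sense(); print(s)
for n in ("scene","top"):
    c=arm.read_camera(n); cv2.imwrite(f"pics/{n}0.png",c["frame"]); np.savez(f"{n}0.npz",**c)
    print(n,c["fx"],c["cx"],c["cy"],c["origin"],np.round(c["rotation"],3).tolist())
E
```

```text
pics
{'time_s': 0.0, 'joints': array([ 1.08940548,  0.43521879,  0.02495755,  1.57410212, -0.0115964 ,
        1.1339903 , -0.075087  ]), 'qd': array([-0.00124641,  0.0008667 , -0.00015472, -0.00042748,  0.0003456 ,
       -0.00142303, -0.00094474]), 'effort': array([-1.74789857e-04, -6.67858815e+01,  9.84864347e-01, -3.14461613e+01,
       -6.05223561e-02,  4.29577637e-02,  1.71729807e-04]), 'position': array([ 0.23088738, -0.58023703,  0.22594546]), 'tool_rot': array([ 9.82121822e-01,  1.88244806e-01, -2.16085900e-04, -7.56589376e-04]), 'ft_force': array([ 0.22438595,  0.58017322, -0.90110176]), 'wrist_torque': array([ 0.00686872,  0.02466195, -0.02162035]), 'width': 1.0026864624737932}
scene 408.55124280961195 284.78427666000107 210.52887299645147 [ 1.03284707 -0.23810368  1.02856018] [0.809, 0.525, -0.14, -0.226]
top 502.1487095116612 283.7415596676218 210.60578236256637 [0.3149609  0.01101096 1.60755768] [0.707, -0.703, 0.047, -0.052]
```

View pics/scene0.png

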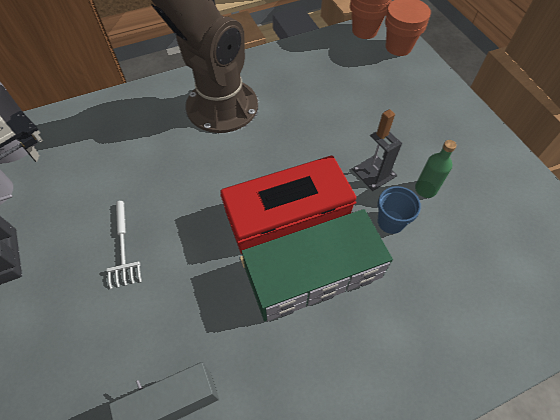

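View pics/top0.png

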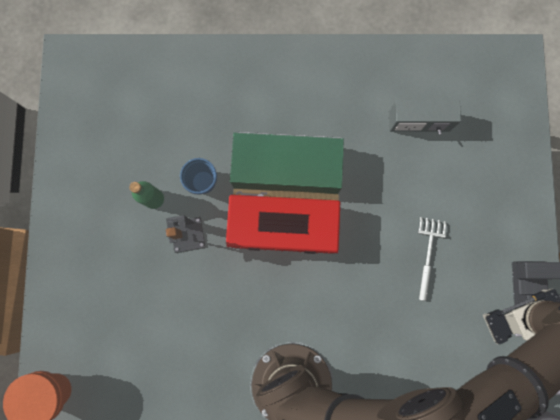

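```bash
cat > h.py <<'E'
import numpy as np,cv2
from scipy.spatial.transform import Rotation as R
def load(n): return dict(np.load(n))
def cloud(c):
    d=c["depth"]; v,u=np.mgrid[:d.shape[0],:d.shape[1]]
    p=np.stack([(u-c["cx"])/c["fx"]*d,(v-c["cy"])/c["fy"]*d,d],-1)
    P=p@R.from_quat(c["rotation"]).as_matrix().T+c["origin"]; P[d==0]=np.nan
    return P
def ray(c,u,v,z):
    r=R.from_quat(c["rotation"]).apply([(u-c["cx"])/c["fx"],(v-c["cy"])/c["fy"],1]); o=np.array(c["origin"])
    return o+r*(z-o[2])/r[2]
def masks(c):
    h=cv2.cvtColor(c["frame"],cv2.COLOR_BGR2HSV); H,S,V=[h[...,i].astype(int) for i in range(3)]
    return dict(red=((H<5)|(H>175))&(S>200)&(V>100),green=(H>60)&(H<85)&(S>90),blue=(H>100)&(H<125)&(S>90),wood=(H>5)&(H<20)&(S>120))
E
python3 - <<'E'
from h import *
for n in("top","scene"):
    c=load(n+"0.npz");P=cloud(c);m=masks(c)
    print(n)
    for k,lo,hi in(("red",.11,.13),("green",.105,.12),("blue",.09,.12),("wood",.15,.3)):
        mm=m[k]&(P[...,2]>lo)&(P[...,2]<hi)
        Q=P[mm]; 
        if k=="wood" : Q=Q[(Q[:,1]>.2)&(Q[:,0]>.2)&(Q[:,0]<.5)&(Q[:,1]<.5)]
        if not len(Q): print(k,0);continue
        r=cv2.minAreaRect(Q[:,:2].astype(np.float32)*1000)
        print(k,len(Q),Q.mean(0).round(4),np.round(r[0],1),np.round(r[1],1),r[2].__round__(2),Q.min(0).round(3),Q.max(0).round(3))
    b=P[300:350,100:200] if n=="top" else P[140:180,20:100]
    print("bench z",np.nanmedian(b[...,2]))
c=load("top0.npz"); f=cv2.resize(c["frame"][110:270,120:360],None,fx=3.3,fy=3.3,interpolation=cv2.INTER_CUBIC);cv2.imwrite("pics/topz.png",f)
c=load("scene0.npz"); f=cv2.resize(c["frame"][100:260,210:460],None,fx=3.2,fy=3.2,interpolation=cv2.INTER_CUBIC);cv2.imwrite("pics/scz.png",f)
E
```

```text
top
red 0
green 5 [ 0.7169 -0.0149  0.1119] [710.7 -28.2] [206.8  49.8] 82.17 [ 0.692 -0.134  0.107] [0.743 0.075 0.116]
blue 104 [0.6239 0.266  0.1048] [630.7 280.9] [ 95.5 105.5] 57.6 [0.582 0.232 0.09 ] [0.686 0.338 0.115]
wood 20 [0.449  0.3313 0.2472] [449.  329.4] [21.  11.1] 88.88 [0.443 0.319 0.243] [0.455 0.34  0.251]
bench z -0.00040893020801291424
scene
red 126 [0.4412 0.052  0.113 ] [486.   24.5] [336.5 149.2] 85.03 [ 0.406 -0.142  0.11 ] [0.575 0.193 0.117]
green 7991 [0.6866 0.0112 0.1119] [675.9 151.4] [190.8 625.7] 3.47 [ 0.564 -0.158  0.105] [0.77  0.461 0.12 ]
blue 454 [0.6367 0.2847 0.1009] [584.7 182.6] [339.7 112. ] 63.43 [0.468 0.04  0.09 ] [0.691 0.342 0.119]
wood 296 [0.4546 0.3252 0.215 ] [449.6 330.7] [24.6 32. ] 5.96 [0.438 0.314 0.157] [0.463 0.347 0.25 ]
bench z -0.0007615795724220664
```

View pics/topz.png

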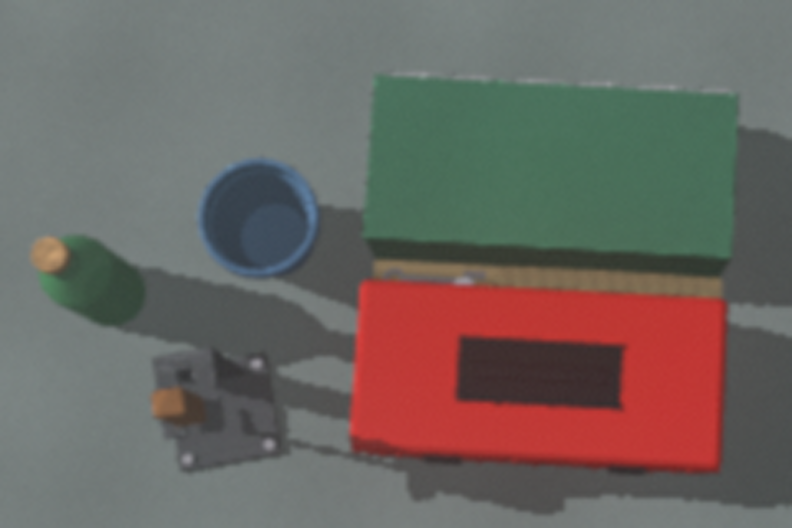

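View pics/scz.png

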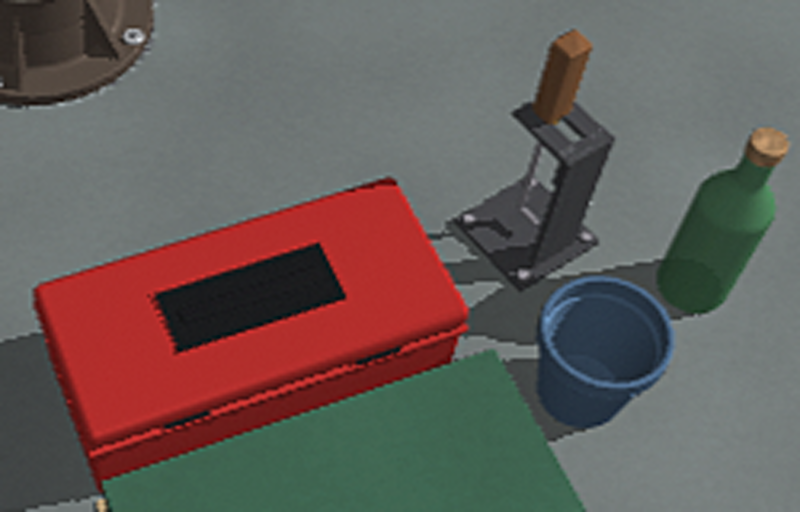

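Run:
```python
from h import *
for n,pts in(("top",[(285,160),(240,210),(330,210),(172,232),(190,193),(250,193),(330,197),(198,190)]),("scene",[(320,255),(250,200),(340,180),(386,120),(398,205),(435,175)])):
    c=load(n+"0.npz");P=cloud(c);h=cv2.cvtColor(c["frame"],cv2.COLOR_BGR2HSV)
    for u,v in pts: print(n,u,v,h[v,u],P[v,u].round(3))
```

```text
top 285 160 [ 72  88 113] [0.682 0.019 0.111]
top 240 210 [  1 181 190] [0.527 0.154 0.113]
top 330 210 [  1 186 192] [ 0.527 -0.116  0.123]
top 172 232 [ 13 122 136] [0.447 0.326 0.243]
top 190 193 [ 90  17 118] [0.597 0.327 0.005]
top 250 193 [ 17  58 115] [0.598 0.133 0.003]
top 330 197 [ 18  84 121] [ 0.586 -0.127  0.002]
top 198 190 [106  82  87] [0.608 0.302 0.001]
scene 320 255 [ 75  98 102] [0.689 0.022 0.113]
scene 250 200 [  0 195 178] [ 0.47  -0.075  0.111]
scene 340 180 [  1 193 180] [0.51  0.173 0.114]
scene 386 120 [ 12 127  62] [0.459 0.32  0.235]
scene 398 205 [104 100  74] [0.612 0.317 0.039]
scene 435 175 [70 87 70] [0.601 0.422 0.113]
```

```bash
cat >> h.py <<'E'
def hsv(c):
    h=cv2.cvtColor(c["frame"],cv2.COLOR_BGR2HSV).astype(int); return h[...,0],h[...,1],h[...,2]
def big(m):
    n,l,s,_=cv2.connectedComponentsWithStats(m.astype(np.uint8)); k=1+np.argmax(s[1:,4]); return l==k
def rect(c,m,z):
    cs,_=cv2.findContours(m.astype(np.uint8),cv2.RETR_EXTERNAL,cv2.CHAIN_APPROX_NONE); q=max(cs,key=cv2.contourArea)[:,0]
    Q=np.array([ray(c,u,v,z)[:2] for u,v in q])*1000
    return cv2.minAreaRect(Q.astype(np.float32)),Q
E
python3 - <<'E'
from h import *
for n in("top","scene"):
    c=load(n+"0.npz");P=cloud(c);H,S,V=hsv(c);z=P[...,2]
    red=((H<6)|(H>174))&(S>140)&(V>100); gr=(H>60)&(H<85)&(S>60)&(V>(85 if n=="top" else 80))
    for k,m,zz in(("red",red,.115),("green",gr,.112)):
        m=big(m)
        r,Q=rect(c,m,zz); print(n,k,m.sum(),np.round(r[0],1),np.round(r[1],1),round(r[2],2)); print(np.round(cv2.boxPoints(r),1).tolist())
        if n=="top":
            # edge lines facing the gap
            ys=np.arange(-130,150,10); e=[]
            for y in ys:
                s=Q[abs(Q[:,1]-y)<4]; e.append((s[:,0].min(),s[:,0].max()))
            e=np.array(e); print("x=a*y+b min",np.polyfit(ys,e[:,0],1),"max",np.polyfit(ys,e[:,1],1))
E
```

```text
top red 4906 [487.5  24.8] [334.8 158.8] 87.04
[[399.6000061035156, -138.3000030517578], [558.0999755859375, -146.5], [575.4000244140625, 187.8000030517578], [416.79998779296875, 196.0]]
x=a*y+b min [5.25090000e-02 4.08510146e+02] max [4.50312384e-02 5.63977588e+02]
top green 5401 [681.9  14.4] [338.4 152.6] 87.06
[[597.0, -150.60000610351562], [749.5, -158.5], [766.9000244140625, 179.5], [614.4000244140625, 187.3000030517578]]
x=a*y+b min [4.96884452e-02 6.06223827e+02] max [5.18305154e-02 7.56240290e+02]
scene red 6125 [510.7  21.4] [337.5 190.6] 87.04
[[406.79998779296875, -142.1999969482422], [597.2000122070312, -152.10000610351562], [614.5999755859375, 185.0], [424.20001220703125, 194.89999389648438]]
scene green 7968 [683.7  15.8] [339.2 154.8] 87.04
[[597.5999755859375, -149.60000610351562], [752.2999877929688, -157.60000610351562], [769.7999877929688, 181.1999969482422], [615.2000122070312, 189.1999969482422]]
```

Run:
```python
from h import *
c=load("top0.npz");H,S,V=hsv(c);P=cloud(c)
for u in (245,290,320):
    print(u)
    for v in range(180,204): print(v,c["frame"][v,u],P[v,u].round(3), "z112",ray(c,u,v,.112)[:2].round(4),"z3",ray(c,u,v,.003)[:2].round(4))
f=cv2.resize(c["frame"][178:206,222:352],None,fx=6,fy=6,interpolation=cv2.INTER_NEAREST);cv2.imwrite("pics/gap.png",f)
```

```text
245
180 [ 88 109  75] [0.618 0.14  0.119] z112 [0.6189 0.1403] z3 [0.641  0.1498]
181 [ 89 109  76] [0.615 0.14  0.116] z112 [0.6158 0.1403] z3 [0.6377 0.1497]
182 [82 99 71] [0.612 0.14  0.116] z112 [0.6127 0.1402] z3 [0.6344 0.1497]
183 [61 73 58] [0.613 0.141 0.097] z112 [0.6096 0.1402] z3 [0.6311 0.1496]
184 [51 60 53] [0.613 0.143 0.081] z112 [0.6065 0.1401] z3 [0.6278 0.1495]
185 [53 61 55] [0.612 0.144 0.065] z112 [0.6034 0.1401] z3 [0.6245 0.1495]
186 [53 62 55] [0.612 0.145 0.05 ] z112 [0.6004 0.14  ] z3 [0.6212 0.1494]
187 [52 60 55] [0.612 0.147 0.032] z112 [0.5973 0.14  ] z3 [0.6179 0.1494]
188 [58 71 70] [0.613 0.149 0.009] z112 [0.5942 0.1399] z3 [0.6146 0.1493]
189 [ 76  96 106] [nan nan nan] z112 [0.5911 0.1399] z3 [0.6113 0.1493]
190 [ 87 113 130] [0.608 0.149 0.   ] z112 [0.5881 0.1398] z3 [0.608  0.1492]
191 [ 90 117 135] [ 0.605  0.149 -0.   ] z112 [0.585  0.1398] z3 [0.6047 0.1492]
192 [ 88 110 126] [0.6   0.149 0.008] z112 [0.5819 0.1397] z3 [0.6014 0.1491]
193 [ 94 102 111] [0.597 0.149 0.007] z112 [0.5788 0.1397] z3 [0.5981 0.1491]
194 [ 93  93 109] [0.594 0.1
[... 3921 characters left out ...]
-0.087 ] z3 [ 0.5926 -0.0942]
196 [ 80 105 122] [ 0.588 -0.094  0.01 ] z112 [ 0.5707 -0.087 ] z3 [ 0.5893 -0.0941]
197 [ 81 106 123] [ 0.584 -0.094  0.012] z112 [ 0.5676 -0.087 ] z3 [ 0.586  -0.0941]
198 [ 77 100 125] [ 0.581 -0.093  0.013] z112 [ 0.5646 -0.087 ] z3 [ 0.5828 -0.0941]
199 [ 60  73 144] [ 0.561 -0.087  0.113] z112 [ 0.5615 -0.087 ] z3 [ 0.5795 -0.0941]
200 [ 50  56 173] [ 0.559 -0.087  0.109] z112 [ 0.5585 -0.0869] z3 [ 0.5762 -0.0941]
201 [ 51  54 188] [nan nan nan] z112 [ 0.5554 -0.0869] z3 [ 0.5729 -0.0941]
202 [ 52  55 190] [ 0.552 -0.087  0.117] z112 [ 0.5524 -0.0869] z3 [ 0.5697 -0.0941]
203 [ 51  55 190] [ 0.549 -0.087  0.115] z112 [ 0.5493 -0.0869] z3 [ 0.5664 -0.094 ]
```

View pics/gap.png

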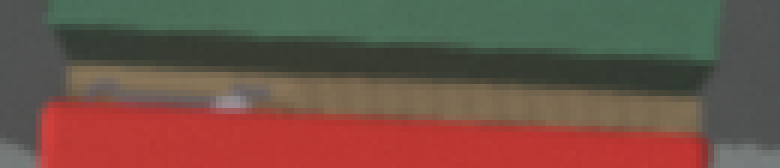

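Run:
```python
from h import *
c=load("top0.npz")
b=[ray(c,u,v,.006)[:2] for u,v in((197.9,219.7),(201.2,244.5),(177,249.4))]
print(np.round(b,4)); d1=b[0]-b[1]; d2=b[2]-b[1]; print("x-dir yaw",np.degrees(np.arctan2(d1[1],d1[0])),np.degrees(np.arctan2(d2[1],d2[0]))-90,np.hypot(*d1),np.hypot(*d2))
for n in("top","scene"):
    c=load(n+"0.npz");P=cloud(c);H,S,V=hsv(c)
    w=(H>4)&(H<22)&(S>90)
    reg=(P[...,0]>.4)&(P[...,0]<.5)&(P[...,1]>.27)&(P[...,1]<.38)
    m=big(w&reg&(P[...,2]>.16)); v,u=np.nonzero(m); print(n,"wood",m.sum(),u.min(),u.max(),v.min(),v.max())
    t=m&(P[...,2]>.242); v,u=np.nonzero(t); print("top face n",t.sum(),P[t].mean(0).round(4), "ray",ray(c,u.mean(),v.mean(),.247).round(4))
    p=reg&(abs(P[...,2]-.162)<.004)&~w; Q=P[p]; r=cv2.minAreaRect((Q[:,:2]*1000).astype(np.float32)); print("prong",len(Q),np.round(r[0],1),np.round(r[1],1),r[2])
    bl=(H>98)&(H<118)&(S>60); bl=big(bl); v,u=np.nonzero(bl)
    if n=="top":
        r,Q=rect(c,bl,.105); print("pot",cv2.minEnclosingCircle(Q.astype(np.float32)))
        for uu,vv in((236.7,193.3),(266.7,193)): print("spanner end",ray(c,uu,vv,.008).round(4))
        bo=(H>4)&(H<22)&(S>90)&(P[...,2]>.19)&(P[...,0]>.5); v,u=np.nonzero(big(bo)); print("bottle",ray(c,u.mean(),v.mean(),.21))
c=load("scene0.npz"); f=cv2.resize(c["frame"][100:200,340:420],None,fx=6,fy=6,interpolation=cv2.INTER_CUBIC);cv2.imwrite("pics/st.png",f)
c=load("top0.npz"); f=cv2.resize(c["frame"][205:260,150:220],None,fx=8,fy=8,interpolation=cv2.INTER_CUBIC);cv2.imwrite("pics/st2.png",f)
```

```text
[[0.5097 0.2989]
 [0.43   0.286 ]
 [0.4139 0.3629]]
x-dir yaw 9.20505071865237 11.795352913287559 0.08077039513419368 0.07851122495787707
top wood 76 166 176 228 236
top face n 68 [0.4473 0.329  0.2464] ray [0.4472 0.3289 0.247 ]
prong 213 [464.2 332.6] [72.8 52.8] 10.778186798095703
pot ((633.2098999023438, 285.0301818847656), 56.90439987182617)
spanner end [0.5961 0.1755 0.008 ]
spanner end [0.5975 0.0784 0.008 ]
bottle [0.57760885 0.44401102 0.21      ]
scene wood 305 377 394 109 138
top face n 70 [0.4503 0.3284 0.2464] ray [0.4508 0.328  0.247 ]
prong 261 [465.  333.7] [71.6 57. ] 7.482182502746582
```

View pics/st.png

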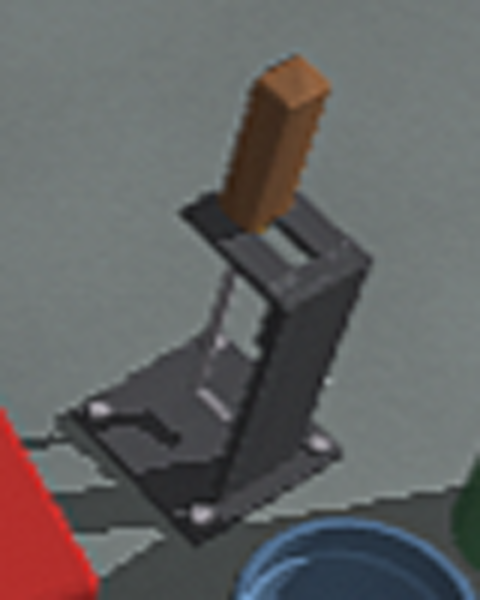

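View pics/st2.png

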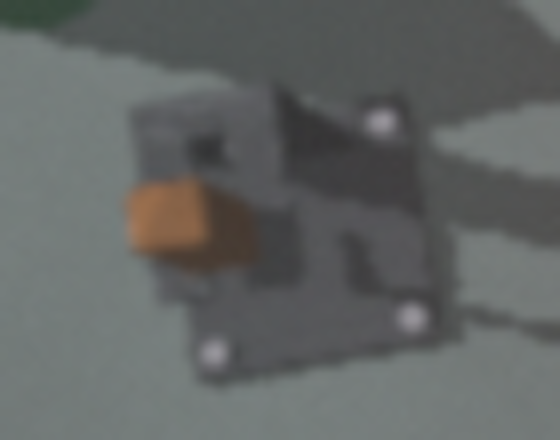

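Request:
arm_command:
  steps:
    - [0, 0, -4, 0, 0, 0.05]
    - [0, 0, -4, 0, 0, 0.05]
    - [0, 0, -4, 0, 0, 0.05]
    - [0, 0, -4, 0, 0, 0.05]
    - [3, -3, -2, 0, 0, 0]
    - [3, -3, 0, 0, 0, 0]
    - [3, -4, 0, 0, 0, 0]
    - [3, -4, 0, 0, 0, 0]
  claw: 9
  grip_force: 40

```text
time_s: 0.9
position: [0.3226, -0.4225, 0.4084]
tool_rot: [0.997, 0.078, -0.003, -0.004]
ft_force: [1.3, -0.3, -0.6]
width: 0.98
```

```bash
cat > st.py <<'E'
from bench import arm
import numpy as np,sys
from scipy.spatial.transform import Rotation as R
s=arm.sense(); M=R.from_quat(s["tool_rot"])
X=M.apply([1,0,0]);Z=M.apply([0,0,1])
print("t",round(s["time_s"],2),"pos",s["position"].round(4),"yaw",round(float(np.degrees(np.arctan2(X[1],X[0]))),2),"tilt z",Z.round(4),"j",s["joints"].round(2),"F",s["ft_force"].round(2),"T",s["wrist_torque"].round(2),"w",round(s["width"]*9.18,2))
if len(sys.argv)>=5:
    tx=np.array([float(a) for a in sys.argv[1:4]]); yaw=np.radians(float(sys.argv[4]))
    T=R.from_euler("z",yaw)*R.from_euler("x",np.pi)
    print("delta tool cm",(M.inv().apply(tx-s["position"])*100).round(2),"rotvec",(M.inv()*T).as_rotvec().round(4))
E
python3 st.py .449 .3285 .42 10
```

```text
t 0.9 pos [ 0.3226 -0.4225  0.4084] yaw 8.97 tilt z [-0.0074  0.0082 -0.9999] j [ 0.82  0.19  0.    1.47 -0.    1.49 -0.6 ] F [ 1.26 -0.32 -0.56] T [ 0.04 -0.04 -0.02] w 9.0
delta tool cm [ 24.18 -72.22  -0.64] rotvec [-0.0093  0.006  -0.0181]
```

Request:
arm_command:
  steps:
    - [3, -4, 0, 0, 0, 0]
    - [3, -4, 0, 0, 0, 0]
    - [3, -4, 0, 0, 0, 0]
    - [2, -4.5, 0, 0, 0, 0]
    - [2, -4.5, 0, 0, 0, 0]
    - [2, -4.5, 0, 0, 0, 0]
    - [2, -4.5, 0, 0, 0, 0]
    - [2, -4.5, 0, 0, 0, 0]

```text
time_s: 1.7
position: [0.4542, -0.047, 0.4087]
tool_rot: [0.997, 0.078, -0.005, -0.004]
ft_force: [1.2, 0.2, -1.5]
width: 0.978
```

Request:
arm_command:
  steps:
    - [2, -4.5, 0, 0, 0, 0]
    - [2, -4.5, 0, 0, 0, 0]
    - [1, -4.5, 0, 0, 0, 0]
    - [1, -4.5, 0, 0, 0, 0]
    - [0, -4.5, 0, 0, 0, 0]
    - [0, -4.5, 0, 0, 0, 0]
    - [0, -4, 0, 0, 0, 0]
    - [0, 0, 0, 0, 0, 0]

```text
time_s: 2.5
position: [0.4608, 0.2852, 0.4081]
tool_rot: [0.997, 0.082, -0.007, -0.005]
ft_force: [-0.0, -0.3, 0.7]
width: 0.979
```

```bash
python3 st.py .449 .3285 .28 10
```

```text
t 2.5 pos [0.4608 0.2852 0.4081] yaw 9.36 tilt z [-0.0156  0.0097 -0.9998] j [-0.2   0.27 -0.58  1.42  0.13  1.51 -2.18] F [-0.04 -0.26  0.68] T [-0.03  0.01  0.01] w 8.99
delta tool cm [-0.28 -4.31 12.87] rotvec [-0.0122  0.0138 -0.0113]
```

Request:
arm_command:
  steps:
    - [0, -1.5, 2, -0.012, 0.014, -0.011]
    - [-0.2, -1.5, 3, 0, 0, 0]
    - [-0.1, -1.3, 4, 0, 0, 0]
    - [0, 0, 3.5, 0, 0, 0]
    - [0, 0, 0, 0, 0, 0]

```text
time_s: 3.0
position: [0.4502, 0.3279, 0.2789]
tool_rot: [0.996, 0.088, 0.001, 0.001]
ft_force: [-0.7, -0.9, 0.9]
width: 0.982
```

```bash
python3 st.py .449 .3285 .193 10
```

```text
t 3.0 pos [0.4502 0.3279 0.2789] yaw 10.09 tilt z [ 0.0012 -0.0011 -1.    ] j [-0.29  0.35 -0.59  1.63  0.2   1.23 -2.31] F [-0.7  -0.91  0.86] T [-0.07  0.04  0.03] w 9.01
delta tool cm [-0.12 -0.1   8.59] rotvec [ 0.0013 -0.001   0.0016]
```

Request:
arm_command:
  steps:
    - [-0.1, -0.1, 2.5, 0, 0, 0]
    - [0, 0, 2.5, 0, 0, 0]
    - [0, 0, 2.5, 0, 0, 0]
    - [0, 0, 1, 0, 0, 0]
    - [0, 0, 0, 0, 0, 0]

```text
time_s: 3.5
position: [0.4535, 0.3276, 0.1982]
tool_rot: [0.996, 0.086, 0.003, -0.0]
ft_force: [-0.5, 0.4, 0.7]
width: 0.981
```

```bash
python3 st.py .449 .3285 .193 10
python3 - <<'E'
from bench import arm
import cv2,numpy as np
for n in("scene","top"):
    c=arm.read_camera(n); np.savez(n+"1.npz",**c)
    f=c["frame"][70:200,320:440] if n=="scene" else c["frame"][180:290,110:250]
    cv2.imwrite(f"pics/{n}1.png",cv2.resize(f,None,fx=4.5,fy=4.5,interpolation=cv2.INTER_CUBIC))
E
```

```text
t 3.5 pos [0.4535 0.3276 0.1982] yaw 9.84 tilt z [ 6.6e-03  8.0e-04 -1.0e+00] j [-0.3   0.42 -0.57  1.74  0.26  1.05 -2.36] F [-0.48  0.44  0.74] T [ 0.06 -0.05 -0.02] w 9.01
delta tool cm [-0.43 -0.17  0.52] rotvec [ 0.0004 -0.0066 -0.0027]
```

View pics/scene1.png

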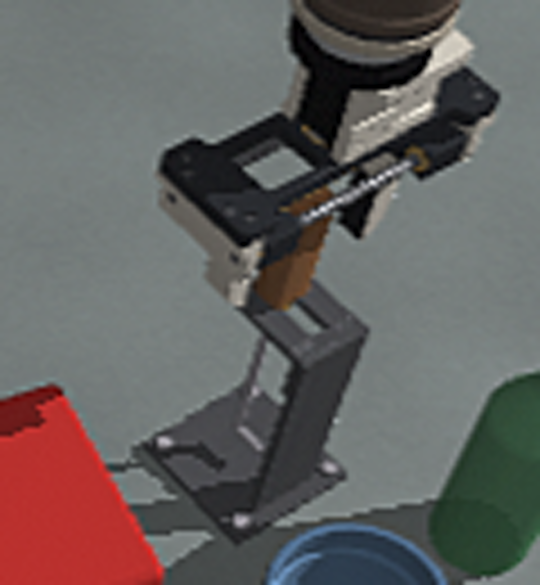

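Request:
arm_command:
  steps:
    - [-0.4, -0.15, 0.4, 0, -0.006, -0.003]
    - [0, 0, 0, 0, 0, 0]
    - [0, 0, 0, 0, 0, 0]

```text
time_s: 3.9
position: [0.4508, 0.3304, 0.1986]
tool_rot: [0.996, 0.087, 0.003, -0.002]
ft_force: [-0.1, -0.7, 0.5]
width: 0.983
```

```bash
python3 st.py .449 .3285 .193 10
```

```text
t 3.9 pos [0.4508 0.3304 0.1986] yaw 10.01 tilt z [ 0.0058  0.0041 -1.    ] j [-0.31  0.41 -0.58  1.74  0.26  1.05 -2.37] F [-0.09 -0.71  0.48] T [-0.03  0.04 -0.01] w 9.03
delta tool cm [-0.21  0.16  0.56] rotvec [-0.003  -0.0065  0.0002]
```

Request:
arm_command:
  steps:
    - [-0.2, 0.15, 0.6, -0.003, -0.006, 0]

```text
time_s: 4.0
position: [0.4495, 0.3293, 0.1935]
tool_rot: [0.996, 0.087, 0.001, -0.001]
ft_force: [-0.1, -0.2, -1.1]
width: 0.982
```

```bash
python3 st.py .449 .3285 .193 10
```

```text
t 4.0 pos [0.4495 0.3293 0.1935] yaw 10.03 tilt z [ 0.002   0.0013 -1.    ] j [-0.31  0.42 -0.57  1.75  0.26  1.05 -2.37] F [-0.1  -0.22 -1.09] T [-0.02  0.02 -0.02] w 9.01
delta tool cm [-0.06  0.07  0.05] rotvec [-0.001  -0.0022  0.0004]
```

Request:
arm_command:
  steps:
    - [0, 0, 0, 0, 0, 0]
    - [0, 0, 0, 0, 0, 0]
    - [0, 0, 0, 0, 0, 0]
    - [0, 0, 0, 0, 0, 0]
    - [0, 0, 0, 0, 0, 0]
  claw: 2
  grip_force: 40

```text
time_s: 4.5
position: [0.4491, 0.3287, 0.1927]
tool_rot: [0.996, 0.087, 0.0, -0.0]
ft_force: [-0.5, 0.8, -0.7]
width: 0.594
```

```bash
python3 st.py .449 .3285 .193 10
```

```text
t 4.5 pos [0.4491 0.3287 0.1927] yaw 10.02 tilt z [ 7.e-04  1.e-04 -1.e+00] j [-0.31  0.42 -0.57  1.75  0.26  1.05 -2.37] F [-0.53  0.82 -0.72] T [0.02 0.05 0.05] w 5.46
delta tool cm [-0.01  0.02 -0.03] rotvec [-0.     -0.0007  0.0004]
```

Request:
arm_command:
  steps:
    - [0, 0, 0, 0, 0, 0]
    - [0, 0, 0, 0, 0, 0]
    - [0, 0, 0, 0, 0, 0]
    - [0, 0, 0, 0, 0, 0]
    - [0, 0, 0, 0, 0, 0]
    - [0, 0, 0, 0, 0, 0]

```text
time_s: 5.1
position: [0.4491, 0.3292, 0.1929]
tool_rot: [0.996, 0.088, 0.0, -0.0]
ft_force: [-0.9, 0.3, -0.6]
width: 0.306
```

```bash
python3 st.py .449 .3285 .193 10
```

```text
t 5.1 pos [0.4491 0.3292 0.1929] yaw 10.04 tilt z [ 9.e-04  9.e-04 -1.e+00] j [-0.31  0.42 -0.57  1.75  0.26  1.04 -2.37] F [-0.94  0.34 -0.6 ] T [ 0.1  -0.01  0.01] w 2.81
delta tool cm [-0.02  0.07 -0.01] rotvec [-0.0008 -0.0011  0.0007]
```

Request:
arm_command:
  steps:
    - [0, 0, -0.5, 0, 0, 0]
    - [0, 0, -0.7, 0, 0, 0]
    - [0, 0, -0.7, 0, 0, 0]
    - [0, 0, 0, 0, 0, 0]

```text
time_s: 5.5
position: [0.4485, 0.3293, 0.2131]
tool_rot: [0.996, 0.088, -0.0, -0.0]
ft_force: [0.5, 0.2, -1.8]
width: 0.301
```

```bash
python3 st.py .389 .318 .21 10
```

```text
t 5.5 pos [0.4485 0.3293 0.2131] yaw 10.07 tilt z [-2.e-04  7.e-04 -1.e+00] j [-0.3   0.4  -0.58  1.72  0.24  1.09 -2.35] F [ 0.55  0.16 -1.77] T [ 0.1  -0.04  0.01] w 2.76
delta tool cm [-6.06  0.07  0.32] rotvec [-0.0007  0.0001  0.0012]
```

Request:
arm_command:
  steps:
    - [-1.5, 0, 0, 0, 0, 0]
    - [-2, 0, 0, 0, 0, 0]
    - [-2.5, 0, 0, 0, 0, 0]
    - [0, 0, -2, 0, 0, 0]
    - [0, 0, -4, 0, 0, 0]
    - [0, 0, -4, 0, 0, 0]
    - [0, 0, -3, 0, 0, 0]
    - [0, 0, 0, 0, 0, 0]

```text
time_s: 6.3
position: [0.382, 0.3148, 0.3463]
tool_rot: [0.996, 0.088, -0.002, 0.003]
ft_force: [-0.7, 0.7, -2.3]
width: 0.298
```

```bash
python3 st.py
python3 - <<'E'
from bench import arm
import cv2,numpy as np
for n in("scene","top"):
    c=arm.read_camera(n); np.savez(n+"2.npz",**c)
    cv2.imwrite(f"pics/{n}2.png",cv2.resize(c["frame"][40:220,260:460],None,fx=4,fy=3.3) if n=="scene" else c["frame"])
E
```

```text
t 6.3 pos [0.382  0.3148 0.3463] yaw 10.11 tilt z [-0.0033 -0.0061 -1.    ] j [-0.27  0.21 -0.63  1.64  0.12  1.34 -2.32] F [-0.66  0.73 -2.33] T [ 0.05 -0.02  0.05] w 2.74
```

View pics/scene2.png

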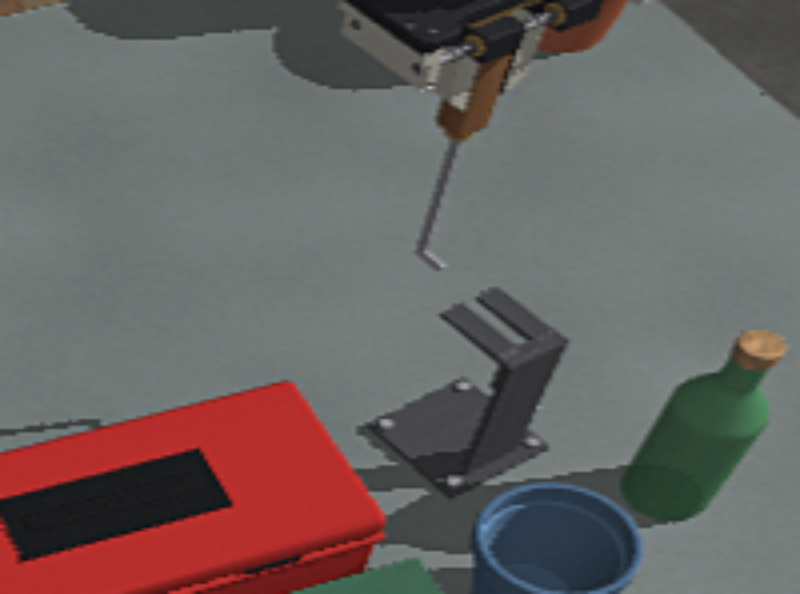

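Run:
```python
from h import *
c=load("scene2.npz");P=cloud(c)
f=cv2.resize(c["frame"][60:135,350:400],None,fx=8,fy=8,interpolation=cv2.INTER_CUBIC);cv2.imwrite("pics/ft.png",f)
print(ray(c,365.5,116,.179),ray(c,371,121.2,.179), "bar top", ray(c,373.5,82.5,.3163))
for n in("scene","top"):
    c=load(n+"2.npz");P=cloud(c);H,S,V=hsv(c)
    reg=(P[...,0]>.41)&(P[...,0]<.52)&(P[...,1]>.27)&(P[...,1]<.39)
    p=reg&(abs(P[...,2]-.162)<.005); Q=P[p]; r=cv2.minAreaRect((Q[:,:2]*1000).astype(np.float32)); print(n,"prong",len(Q),np.round(r[0],1),np.round(r[1],1),r[2],Q.mean(0))
c=load("scene2.npz");f=cv2.resize(c["frame"][115:180,355:410],None,fx=8,fy=8,interpolation=cv2.INTER_CUBIC);cv2.imwrite("pics/fork.png",f)
```

```text
[0.38194559 0.3141736  0.179     ] [0.40525325 0.31841469 0.179     ] bar top [0.39619274 0.30053359 0.3163    ]
scene prong 360 [465. 333.] [76.5 56.3] 9.253840446472168 [0.46812012 0.33209895 0.16162866]
top prong 241 [465.  333.1] [72.8 54.1] 10.758004188537598 [0.47681924 0.33472461 0.16205909]
```

View pics/ft.png

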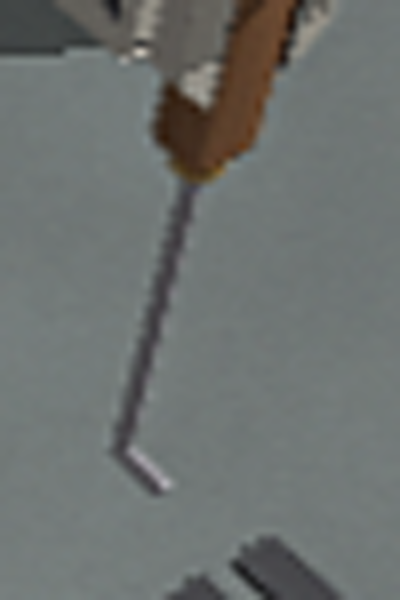

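View pics/fork.png

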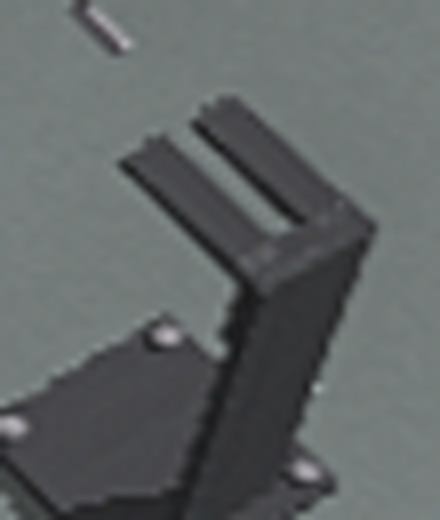

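Request:
arm_command:
  steps:
    - [0, 0, -2, 0, 0, 0.076]
    - [0, 0, -2, 0, 0, 0.076]
    - [0, 2, 0, 0, 0, 0.076]
    - [3, 2, 0, 0, 0, 0]
    - [4, 2, 0, 0, 0, 0]
    - [4, 2, 0, 0, 0, 0]
    - [4, 2, 0, 0, 0, 0]
    - [0, 0, 0, 0, 0, 0]

```text
time_s: 7.2
position: [0.5253, 0.1969, 0.368]
tool_rot: [0.999, -0.028, -0.012, 0.013]
ft_force: [-0.2, 0.3, -1.8]
width: 0.302
```

```bash
python3 st.py .5857 .1883 .32 -2.95
```

```text
t 7.2 pos [0.5253 0.1969 0.368 ] yaw -3.24 tilt z [-0.0254 -0.0253 -0.9994] j [-0.11  0.31 -0.48  1.44  0.15  1.46 -2.22] F [-0.24  0.32 -1.76] T [ 0.11  0.01 -0.02] w 2.77
delta tool cm [6.19 0.39 4.67] rotvec [ 0.0267  0.024  -0.0047]
```

Request:
arm_command:
  steps:
    - [3, 0.2, 1, 0.026, 0.024, -0.004]
    - [2.5, 0.1, 1.5, 0, 0, 0]
    - [0.6, 0, 2, 0, 0, 0]
    - [0, 0, 0, 0, 0, 0]

```text
time_s: 7.6
position: [0.5852, 0.1871, 0.3118]
tool_rot: [1.0, -0.027, -0.006, 0.003]
ft_force: [-0.5, -1.1, -3.6]
width: 0.302
```

```bash
python3 st.py .5857 .1883 .31 -2.95
```

```text
t 7.6 pos [0.5852 0.1871 0.3118] yaw -3.15 tilt z [-0.0115 -0.0052 -0.9999] j [-0.09  0.42 -0.46  1.43  0.18  1.35 -2.18] F [-0.47 -1.09 -3.64] T [ 0.04  0.05 -0.02] w 2.77
delta tool cm [ 0.05 -0.13  0.18] rotvec [ 0.0058  0.0112 -0.0034]
```

Request:
arm_command:
  steps:
    - [0.05, -0.1, 0.3, 0.006, 0.011, -0.003]
    - [0, 0, 0, 0, 0, 0]

```text
time_s: 7.8
position: [0.5841, 0.1883, 0.3071]
tool_rot: [1.0, -0.025, -0.002, 0.0]
ft_force: [0.4, 0.4, -1.8]
width: 0.301
```

```bash
python3 st.py .5857 .1883 .31 -2.95;  python3 - <<'E'
from bench import arm
import cv2,numpy as np
for n in("scene","top"):
    c=arm.read_camera(n); np.savez(n+"3.npz",**c)
    cv2.imwrite(f"pics/{n}3.png",cv2.resize(c["frame"][110:250,220:420],None,fx=4,fy=4,interpolation=cv2.INTER_CUBIC))
E
```

```text
t 7.8 pos [0.5841 0.1883 0.3071] yaw -2.91 tilt z [-3.1e-03 -4.0e-04 -1.0e+00] j [-0.09  0.41 -0.46  1.45  0.18  1.33 -2.18] F [ 0.36  0.44 -1.83] T [-0.03  0.08  0.01] w 2.76
delta tool cm [ 0.16 -0.01 -0.29] rotvec [0.0005 0.003  0.0007]
```

View pics/scene3.png

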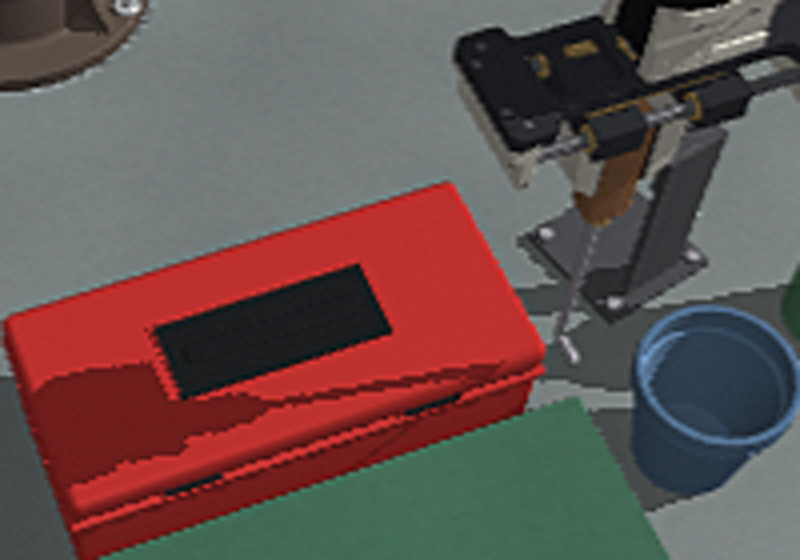

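View pics/top3.png

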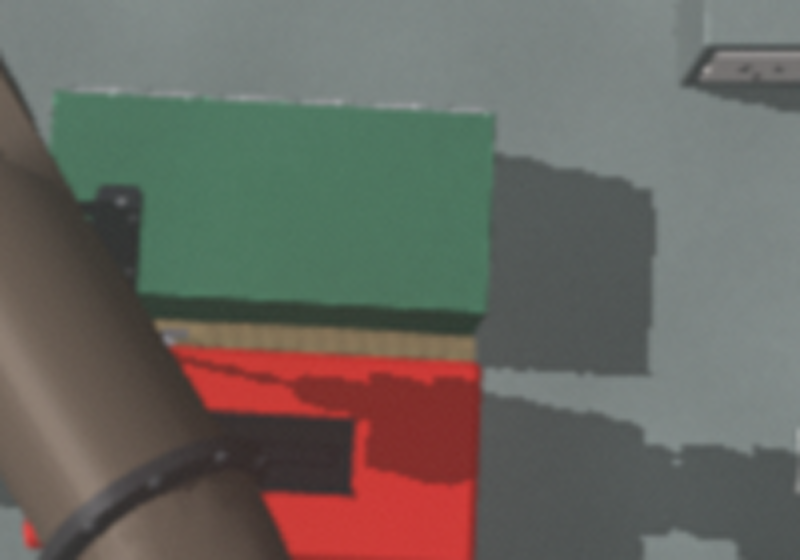

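Run:
```python
from h import *
c=load("scene3.npz")
ex=np.array([.9987,-.0515]);ey=np.array([.0515,.9987]);o=np.array([.587,.020])
def b(u,v,z):
    p=ray(c,u,v,z)[:2]; q=p-o; return p.round(4),np.round([q@ex,q@ey],4)
print("corner",b(359.5,194.5,.1396)); print("tip",b(363.25,199.5,.1396))
print("red corner",b(220+545/4,110+352/4,.115)); print("green corner",b(220+578/4,110+400/4,.112))
print("red lip",b(220+545/4,110+370/4,.10))
f=cv2.resize(c["frame"][185:235,330:380],None,fx=10,fy=10,interpolation=cv2.INTER_CUBIC);cv2.imwrite("pics/ft3.png",f)
```

```text
corner (array([0.5862, 0.1864]), array([-0.0094,  0.1662]))
tip (array([0.6036, 0.1877]), array([0.0079, 0.1683]))
red corner (array([0.58  , 0.1847]), array([-0.0154,  0.1642]))
green corner (array([0.62  , 0.1876]), array([0.0244, 0.1691]))
red lip (array([0.5852, 0.1846]), array([-0.0103,  0.1643]))
```

View pics/ft3.png

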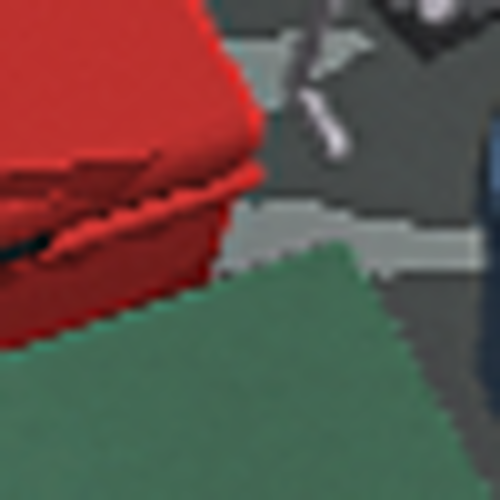

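Request:
arm_command:
  steps:
    - [0.3, 0, 0, 0, 0.003, 0]
    - [0, 0, 1, 0, 0, 0]
    - [0, 0, 1.5, 0, 0, 0]
    - [0, 0, 1.5, 0, 0, 0]

```text
time_s: 8.3
position: [0.5892, 0.1903, 0.2714]
tool_rot: [1.0, -0.025, 0.005, -0.002]
ft_force: [-0.1, 0.5, -1.8]
width: 0.301
```

```bash
python3 st.py .5872 .1883 .20 -2.95
```

```text
t 8.3 pos [0.5892 0.1903 0.2714] yaw -2.86 tilt z [ 0.0104  0.003  -0.9999] j [-0.09  0.43 -0.46  1.5   0.2   1.24 -2.19] F [-0.12  0.5  -1.79] T [-0.01  0.01 -0.02] w 2.77
delta tool cm [-0.26  0.24  7.14] rotvec [-0.0035 -0.0102  0.0017]
```

Request:
arm_command:
  steps:
    - [-0.25, 0.2, 0.3, -0.003, -0.01, 0.002]
    - [0, 0, 0.2, 0, 0, 0]

```text
time_s: 8.5
position: [0.5855, 0.188, 0.2645]
tool_rot: [1.0, -0.026, -0.001, 0.0]
ft_force: [-1.0, 0.7, -1.9]
width: 0.302
```

```bash
cat >> st.py <<'E'
o=np.array([.5885,.020]);ex=np.array([.9987,-.0515]);ey=np.array([.0515,.9987])
f=s["position"]+M.apply([.010,0,.171]); q=f[:2]-o
print("foot box x %.4f y %.4f z %.4f"%(q@ex,q@ey,f[2]))
E
python3 st.py .5872 .1883 .20 -2.95
```

```text
t 8.5 pos [0.5855 0.188  0.2645] yaw -2.96 tilt z [-2.8e-03 -7.0e-04 -1.0e+00] j [-0.09  0.44 -0.46  1.51  0.2   1.24 -2.19] F [-1.02  0.69 -1.87] T [ 0.04 -0.01  0.01] w 2.77
delta tool cm [ 0.19 -0.05  6.45] rotvec [ 0.0009  0.0028 -0.0002]
foot box x -0.0022 y 0.1674 z 0.0934
```

Request:
arm_command:
  steps:
    - [0.15, 0, 1, 0, 0, 0]
    - [0, 0.03, 1.2, 0, -0.003, 0]
    - [0, 0.03, 1.2, 0, -0.003, 0]
    - [0, 0, 0.5, 0, 0, 0]

```text
time_s: 8.9
position: [0.5876, 0.1875, 0.2237]
tool_rot: [1.0, -0.026, -0.004, -0.0]
ft_force: [-0.0, -0.2, -1.9]
width: 0.305
```

```bash
python3 st.py .5872 .1883 .20 -2.95
```

```text
t 8.9 pos [0.5876 0.1875 0.2237] yaw -2.97 tilt z [-7.2e-03  4.0e-04 -1.0e+00] j [-0.09  0.47 -0.45  1.56  0.21  1.16 -2.21] F [-0.03 -0.15 -1.92] T [ 0.01  0.03 -0.06] w 2.8
delta tool cm [-0.03 -0.08  2.37] rotvec [-0.      0.0072 -0.0004]
foot box x -0.0007 y 0.1673 z 0.0526
```

Request:
arm_command:
  steps:
    - [0, -0.05, 1, 0, 0.006, 0]
    - [0, 0, 1.2, 0, -0.001, 0]
    - [0, 0, 1.0, 0, 0, 0]
    - [0, 0, 0.3, 0, 0, 0]

```text
time_s: 9.3
position: [0.5871, 0.188, 0.1848]
tool_rot: [1.0, -0.026, -0.001, 0.0]
ft_force: [-0.7, -0.8, -2.3]
width: 0.299
```

```bash
python3 st.py .5872 .1883 .18 -2.95
```

```text
t 9.3 pos [0.5871 0.188  0.1848] yaw -2.96 tilt z [-2.8e-03 -2.0e-04 -1.0e+00] j [-0.09  0.5  -0.45  1.62  0.24  1.08 -2.23] F [-0.67 -0.82 -2.27] T [ 0.05  0.   -0.04] w 2.75
delta tool cm [ 0.01 -0.03  0.48] rotvec [ 0.0003  0.0028 -0.0003]
foot box x -0.0005 y 0.1676 z 0.0137
```

Request:
arm_command:
  steps:
    - [0, 0, 0.4, 0, 0, 0]
    - [0, 0, 0.3, 0, 0, 0]

```text
time_s: 9.5
position: [0.5871, 0.1881, 0.177]
tool_rot: [1.0, -0.026, -0.002, 0.0]
ft_force: [0.7, -1.0, -1.2]
width: 0.306
```

```bash
python3 st.py .5872 .1883 .174 -2.95
```

```text
t 9.5 pos [0.5871 0.1881 0.177 ] yaw -2.96 tilt z [-3.e-03 -1.e-04 -1.e+00] j [-0.09  0.51 -0.45  1.63  0.24  1.07 -2.23] F [ 0.68 -1.   -1.17] T [-0.01  0.03  0.01] w 2.81
delta tool cm [ 0.01 -0.03  0.3 ] rotvec [ 0.0002  0.003  -0.0002]
foot box x -0.0006 y 0.1677 z 0.0060
```

Request:
arm_command:
  steps:
    - [0, 0, 0.15, 0, 0.002, 0]

```text
time_s: 9.6
position: [0.5873, 0.188, 0.1754]
tool_rot: [1.0, -0.026, -0.0, 0.0]
ft_force: [-0.9, 0.5, -1.5]
width: 0.304
```

Request:
arm_command:
  steps:
    - [0, 0, 0.15, 0, 0, 0]

```text
time_s: 9.7
position: [0.5874, 0.1882, 0.174]
tool_rot: [1.0, -0.026, -0.0, -0.0]
ft_force: [0.4, -0.5, -1.7]
width: 0.305
```

```bash
python3 st.py .5872 .1883 .174 -2.95
```

```text
t 9.7 pos [0.5874 0.1882 0.174 ] yaw -2.96 tilt z [-3.e-04  1.e-04 -1.e+00] j [-0.09  0.51 -0.44  1.63  0.24  1.06 -2.23] F [ 0.37 -0.49 -1.66] T [ 0.03  0.02 -0.  ] w 2.8
delta tool cm [-0.02 -0.01  0.  ] rotvec [-0.      0.0003 -0.0002]
foot box x 0.0002 y 0.1679 z 0.0030
```

Request:
arm_command:
  steps:
    - [0, 0, 0.1, 0, 0, 0]

```text
time_s: 9.8
position: [0.5876, 0.1883, 0.1737]
tool_rot: [1.0, -0.026, 0.0, -0.0]
ft_force: [-2.1, -1.5, 7.8]
width: 0.306
```

Request:
arm_command:
  steps:
    - [0, 0, 0.1, 0, 0, 0]

```text
time_s: 9.9
position: [0.5876, 0.1883, 0.1737]
tool_rot: [1.0, -0.026, 0.001, -0.0]
ft_force: [-4.4, -2.0, 8.6]
width: 0.303
```

Request:
arm_command:
  steps:
    - [0, 0, 0.1, 0, 0, 0]

```text
time_s: 10.0
position: [0.5876, 0.1883, 0.1737]
tool_rot: [1.0, -0.026, 0.001, 0.0]
ft_force: [-2.7, -0.0, 6.5]
width: 0.305
```

Request:
arm_command:
  steps:
    - [0, 0.3, 0.03, 0, 0, 0]
    - [0, 0.4, 0.03, 0, 0, 0]
    - [0, 0.4, 0.03, 0, 0, 0]
    - [0, 0.4, 0.03, 0, 0, 0]
    - [0, 0.4, 0.03, 0, 0, 0]

```text
time_s: 10.5
position: [0.5875, 0.1705, 0.1738]
tool_rot: [1.0, -0.025, 0.003, -0.002]
ft_force: [-0.2, 1.9, 0.8]
width: 0.305
```

```bash
python3 st.py .5872 .1883 .174 -2.95
```

```text
t 10.5 pos [0.5875 0.1705 0.1738] yaw -2.9 tilt z [ 0.0052  0.0037 -1.    ] j [-0.06  0.5  -0.45  1.65  0.24  1.04 -2.2 ] F [-0.24  1.94  0.79] T [0.91 0.06 0.02] w 2.8
delta tool cm [-0.12 -1.78 -0.02] rotvec [-0.004  -0.005   0.0008]
foot box x 0.0021 y 0.1510 z 0.0028
```

Request:
arm_command:
  steps:
    - [-0.05, 0.45, 0.04, -0.003, -0.004, 0]
    - [-0.04, 0.45, 0.04, -0.001, -0.001, 0]
    - [-0.03, 0.45, 0.04, -0.001, -0.001, 0]
    - [-0.03, 0.45, 0.04, -0.001, -0.001, 0]
    - [-0.02, 0.45, 0.04, -0.001, -0.001, 0]
    - [-0.02, 0.45, 0.04, 0, 0, 0]

```text
time_s: 11.1
position: [0.586, 0.1455, 0.1737]
tool_rot: [1.0, -0.025, 0.001, -0.002]
ft_force: [-0.4, 5.1, 4.7]
width: 0.3
```

```bash
python3 st.py .5872 .1883 .174 -2.95;  python3 - <<'E'
from bench import arm
import cv2,numpy as np
for n in("scene","top"):
    c=arm.read_camera(n); np.savez(n+"4.npz",**c)
    cv2.imwrite(f"pics/{n}4.png",cv2.resize(c["frame"][130:270,200:400],None,fx=4,fy=4,interpolation=cv2.INTER_CUBIC))
E
```

```text
t 11.1 pos [0.586  0.1455 0.1737] yaw -2.81 tilt z [ 0.002   0.0031 -1.    ] j [-0.02  0.49 -0.45  1.67  0.23  1.04 -2.16] F [-0.41  5.06  4.67] T [ 2.02 -0.07  0.03] w 2.76
delta tool cm [-0.09 -4.28 -0.02] rotvec [-0.0032 -0.0018  0.0025]
foot box x 0.0014 y 0.1258 z 0.0027
```

View pics/top4.png

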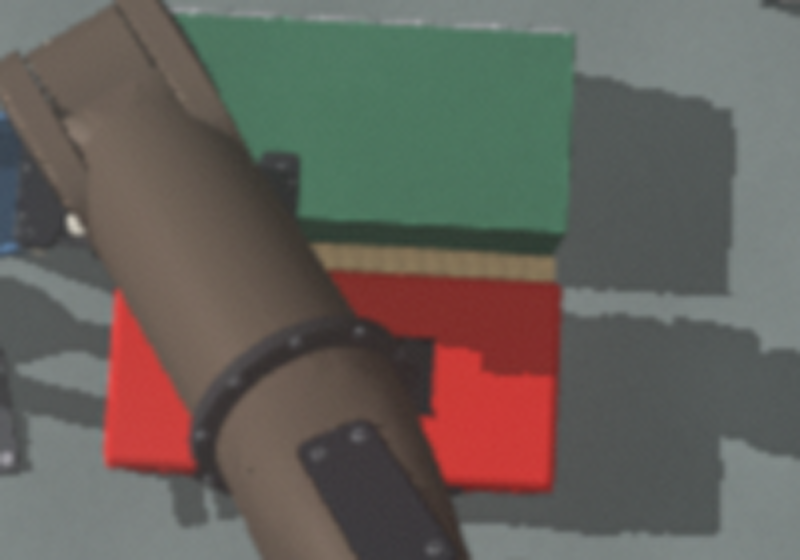

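Request:
arm_command:
  steps:
    - [-0.03, 0.45, 0.01, -0.003, -0.002, 0.002]
    - [-0.03, 0.45, 0.01, 0, -0.001, 0]
    - [-0.02, 0.45, 0.01, 0, -0.001, 0]
    - [-0.02, 0.45, 0.01, 0, -0.001, 0]

```text
time_s: 11.6
position: [0.5843, 0.126, 0.1738]
tool_rot: [1.0, -0.026, -0.001, -0.0]
ft_force: [0.4, 4.7, 5.1]
width: 0.302
```

```bash
python3 st.py .5872 .1883 .174 -2.95
```

```text
t 11.6 pos [0.5843 0.126  0.1738] yaw -2.94 tilt z [-2.3e-03  7.0e-04 -1.0e+00] j [ 0.01  0.48 -0.44  1.68  0.23  1.04 -2.13] F [0.37 4.72 5.1 ] T [ 1.8  -0.27  0.03] w 2.77
delta tool cm [-0.03 -6.23 -0.02] rotvec [-0.0006  0.0023  0.0002]
foot box x -0.0000 y 0.1058 z 0.0027
```

Request:
arm_command:
  steps:
    - [0, 0.45, -0.02, 0, 0.002, 0]
    - [0, 0.45, -0.02, 0, 0, 0]
    - [-0.01, 0.45, -0.02, 0, 0, 0]
    - [-0.01, 0.45, -0.02, 0, 0, 0]

```text
time_s: 12.0
position: [0.5824, 0.1048, 0.1738]
tool_rot: [1.0, -0.026, -0.001, 0.001]
ft_force: [1.6, 3.8, 3.0]
width: 0.301
```

```bash
python3 st.py .5872 .1883 .174 -2.95
```

```text
t 12.0 pos [0.5824 0.1048 0.1738] yaw -2.99 tilt z [-0.0022 -0.0013 -1.    ] j [ 0.04  0.47 -0.44  1.69  0.23  1.03 -2.1 ] F [1.63 3.84 3.04] T [ 1.13 -0.18  0.05] w 2.76
delta tool cm [ 0.05 -8.36 -0.03] rotvec [ 0.0014  0.0021 -0.0008]
foot box x -0.0009 y 0.0842 z 0.0028
```

Request:
arm_command:
  steps:
    - [0, 0.45, -0.02, 0, 0.001, 0]
    - [0, 0.45, -0.02, 0, 0, 0]
    - [0, 0.45, -0.02, 0, 0, 0]
    - [0, 0.45, -0.01, 0, 0, 0]
    - [0, 0.4, -0.01, 0, 0, 0]
    - [0, 0.4, -0.01, 0, 0, 0]

```text
time_s: 12.6
position: [0.5799, 0.0748, 0.1738]
tool_rot: [1.0, -0.027, -0.002, 0.002]
ft_force: [0.4, 2.0, 1.3]
width: 0.306
```

```bash
python3 st.py .5872 .1883 .174 -2.95;  python3 - <<'E'
from bench import arm
import cv2,numpy as np
for n in("scene","top"):
    c=arm.read_camera(n); np.savez(n+"5.npz",**c)
    cv2.imwrite(f"pics/{n}5.png",cv2.resize(c["frame"][130:270,200:400],None,fx=4,fy=4,interpolation=cv2.INTER_CUBIC))
E
```

```text
t 12.6 pos [0.5799 0.0748 0.1738] yaw -3.05 tilt z [-0.0038 -0.0036 -1.    ] j [ 0.09  0.46 -0.44  1.71  0.23  1.02 -2.05] F [0.41 1.99 1.34] T [ 0.93 -0.07  0.01] w 2.81
delta tool cm [  0.13 -11.37  -0.06] rotvec [ 0.0038  0.0036 -0.0018]
foot box x -0.0021 y 0.0536 z 0.0028
```

View pics/top5.png

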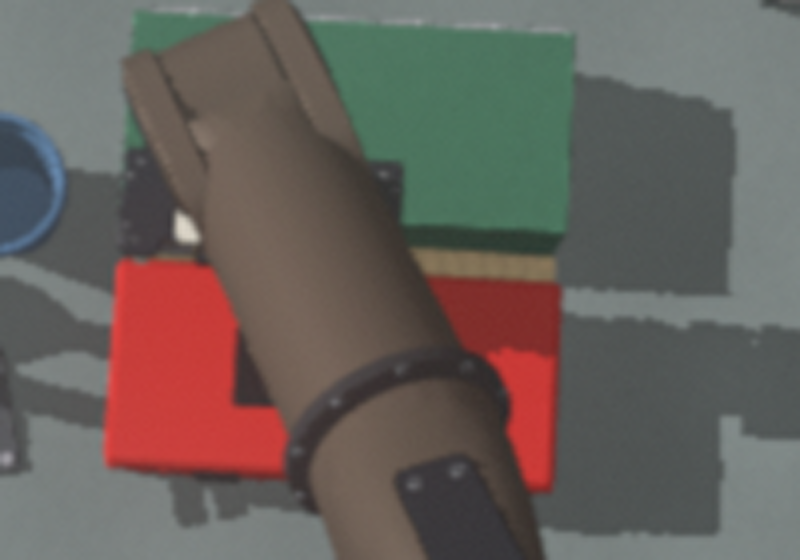

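Request:
arm_command:
  steps:
    - [0.03, 0.4, 0, 0.003, 0.003, -0.001]
    - [0.03, 0.4, 0, 0, 0, 0]
    - [0.02, 0.4, 0, 0, 0, 0]
    - [0.02, 0.4, 0, 0, 0, 0]

```text
time_s: 13.1
position: [0.5803, 0.0613, 0.1748]
tool_rot: [1.0, -0.025, 0.001, -0.002]
ft_force: [-0.0, 4.3, 4.0]
width: 0.303
```

```bash
python3 st.py .5872 .1883 .174 -2.95
```

```text
t 13.1 pos [0.5803 0.0613 0.1748] yaw -2.87 tilt z [ 0.0011  0.0039 -1.    ] j [ 0.12  0.46 -0.44  1.72  0.22  1.02 -2.02] F [-0.03  4.32  4.04] T [2.07 0.07 0.04] w 2.78
delta tool cm [  0.05 -12.72   0.14] rotvec [-0.004  -0.0009  0.0015]
foot box x -0.0002 y 0.0415 z 0.0039
```

Request:
arm_command:
  steps:
    - [0, 0.4, -0.02, -0.002, 0, 0]
    - [0, 0.4, -0.02, -0.001, 0, 0]
    - [0, 0.4, -0.02, 0, 0, 0]
    - [0, 0.4, -0.02, 0, 0, 0]

```text
time_s: 13.5
position: [0.5803, 0.0471, 0.1767]
tool_rot: [1.0, -0.024, 0.002, -0.002]
ft_force: [-0.1, 4.4, 3.7]
width: 0.299
```

```bash
python3 st.py .5872 .1883 .174 -2.95
```

```text
t 13.5 pos [0.5803 0.0471 0.1767] yaw -2.74 tilt z [ 0.0035  0.0046 -1.    ] j [ 0.14  0.45 -0.44  1.72  0.22  1.02 -1.99] F [-0.08  4.38  3.69] T [ 1.96  0.01 -0.01] w 2.74
delta tool cm [  0.02 -14.14   0.34] rotvec [-0.0048 -0.0033  0.0036]
foot box x 0.0009 y 0.0275 z 0.0057
```

Request:
arm_command:
  steps:
    - [-0.01, 0.45, -0.04, -0.003, -0.002, 0.003]
    - [-0.01, 0.45, -0.04, -0.002, -0.001, 0]
    - [-0.01, 0.45, -0.04, 0, 0, 0]
    - [-0.01, 0.45, -0.04, 0, 0, 0]

```text
time_s: 13.9
position: [0.5793, 0.0282, 0.1787]
tool_rot: [1.0, -0.025, 0.001, -0.0]
ft_force: [-0.4, 4.7, 3.2]
width: 0.302
```

```bash
python3 st.py .5872 .1883 .174 -2.95
```

```text
t 13.9 pos [0.5793 0.0282 0.1787] yaw -2.89 tilt z [ 0.001  0.    -1.   ] j [ 0.17  0.45 -0.43  1.72  0.21  1.02 -1.96] F [-0.45  4.68  3.22] T [ 1.84 -0.15  0.08] w 2.78
delta tool cm [ -0.02 -16.03   0.47] rotvec [-0.0001 -0.001   0.001 ]
foot box x 0.0005 y 0.0078 z 0.0077
```

Request:
arm_command:
  steps:
    - [-0.01, 0.45, -0.05, 0, 0, 0]
    - [-0.01, 0.45, -0.05, 0, 0, 0]
    - [-0.01, 0.45, -0.05, 0, 0, 0]
    - [-0.01, 0.45, -0.04, 0, 0, 0]

```text
time_s: 14.3
position: [0.5773, 0.0073, 0.1803]
tool_rot: [1.0, -0.026, -0.0, 0.001]
ft_force: [-0.2, 3.1, 1.7]
width: 0.306
```

```bash
python3 st.py .5872 .1883 .174 -2.95
```

```text
t 14.3 pos [0.5773 0.0073 0.1803] yaw -2.95 tilt z [-3.0e-04 -1.5e-03 -1.0e+00] j [ 0.2   0.44 -0.43  1.72  0.21  1.02 -1.92] F [-0.23  3.11  1.67] T [ 1.49 -0.21  0.05] w 2.81
delta tool cm [  0.06 -18.13   0.6 ] rotvec [0.0015 0.0002 0.0001]
foot box x -0.0006 y -0.0136 z 0.0093
```

Run:
```python
from bench import arm
import cv2,numpy as np
c=arm.read_camera("top"); np.savez("top6.npz",**c)
cv2.imwrite("pics/top6.png",cv2.resize(c["frame"][150:230,220:370],None,fx=5,fy=5,interpolation=cv2.INTER_CUBIC))
```

```text
(no output)
```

View pics/top6.png

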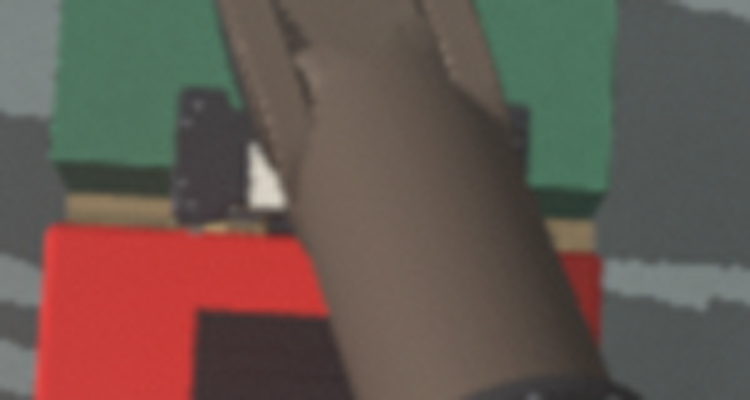

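Request:
arm_command:
  steps:
    - [0, 0.45, -0.04, 0, 0, 0]
    - [0.01, 0.45, -0.03, 0, 0, 0]
    - [0.01, 0.45, -0.03, 0, 0, 0]
    - [0, 0.45, -0.02, 0, 0, 0]

```text
time_s: 14.75
position: [0.5759, -0.0136, 0.1812]
tool_rot: [1.0, -0.026, -0.001, 0.001]
ft_force: [-0.7, 3.6, 2.1]
width: 0.3
```

```bash
python3 st.py .5872 .1883 .174 -2.95
```

```text
t 14.75 pos [ 0.5759 -0.0136  0.1812] yaw -3.0 tilt z [-0.0017 -0.0029 -1.    ] j [ 0.24  0.44 -0.43  1.72  0.21  1.03 -1.89] F [-0.68  3.6   2.12] T [ 1.32 -0.14  0.02] w 2.76
delta tool cm [  0.07 -20.22   0.66] rotvec [ 0.0029  0.0015 -0.0009]
foot box x -0.0011 y -0.0347 z 0.0102
```

Request:
arm_command:
  steps:
    - [0.01, 0.45, -0.01, 0.002, 0.001, 0]
    - [0.01, 0.45, 0, 0, 0, 0]
    - [0, 0.45, 0, 0, 0, 0]
    - [0, 0.45, 0.01, 0, 0, 0]

```text
time_s: 15.15
position: [0.5751, -0.033, 0.1814]
tool_rot: [1.0, -0.026, -0.0, 0.0]
ft_force: [0.6, 2.9, 0.8]
width: 0.304
```

```bash
python3 st.py .5872 .1883 .174 -2.95
```

```text
t 15.15 pos [ 0.5751 -0.033   0.1814] yaw -3.0 tilt z [-4.e-04 -4.e-04 -1.e+00] j [ 0.27  0.44 -0.42  1.73  0.21  1.02 -1.85] F [0.55 2.95 0.8 ] T [ 0.77 -0.13 -0.02] w 2.79
delta tool cm [  0.05 -22.16   0.74] rotvec [ 0.0004  0.0004 -0.0008]
foot box x -0.0007 y -0.0537 z 0.0104
```

Request:
arm_command:
  steps:
    - [0, 0.45, 0.02, 0, 0, 0]
    - [0, 0.45, 0.03, 0, 0, 0]
    - [0, 0.45, 0.04, 0, 0, 0]
    - [0, 0.45, 0.04, 0, 0, 0]

```text
time_s: 15.55
position: [0.575, -0.0504, 0.1812]
tool_rot: [1.0, -0.026, 0.001, -0.001]
ft_force: [-0.2, 3.0, 5.1]
width: 0.303
```

```bash
python3 st.py .5872 .1883 .174 -2.95
```

```text
t 15.55 pos [ 0.575  -0.0504  0.1812] yaw -2.93 tilt z [ 0.0019  0.002  -1.    ] j [ 0.3   0.44 -0.42  1.73  0.2   1.02 -1.81] F [-0.15  3.03  5.11] T [ 1.24 -0.04 -0.02] w 2.78
delta tool cm [  0.   -23.9    0.77] rotvec [-0.0021 -0.0018  0.0004]
foot box x 0.0004 y -0.0707 z 0.0102
```

Request:
arm_command:
  steps:
    - [0, 0.45, 0.03, -0.001, -0.001, 0]
    - [0, 0.45, 0.03, -0.001, -0.001, 0]
    - [0, 0.45, 0.04, 0, 0, 0]
    - [0, 0.45, 0.05, 0, 0, 0]
    - [0, 0.45, 0.05, 0, 0, 0]

```text
time_s: 16.05
position: [0.5747, -0.0728, 0.1803]
tool_rot: [1.0, -0.025, 0.001, -0.001]
ft_force: [-0.4, 4.2, 6.9]
width: 0.302
```

```bash
python3 st.py .5872 .1883 .174 -2.95
python3 - <<'E'
from bench import arm
import cv2,numpy as np
for n in("scene","top"):
    c=arm.read_camera(n); np.savez(n+"7.npz",**c)
    cv2.imwrite(f"pics/{n}7.png",cv2.resize(c["frame"][150:290,200:400],None,fx=4,fy=4,interpolation=cv2.INTER_CUBIC))
E
```

```text
t 16.05 pos [ 0.5747 -0.0728  0.1803] yaw -2.85 tilt z [ 0.0019  0.0022 -1.    ] j [ 0.33  0.44 -0.42  1.72  0.2   1.02 -1.77] F [-0.38  4.17  6.9 ] T [ 2.01 -0.02 -0.01] w 2.77
delta tool cm [ -0.05 -26.14   0.69] rotvec [-0.0023 -0.0018  0.0017]
foot box x 0.0013 y -0.0930 z 0.0093
```

View pics/scene7.png

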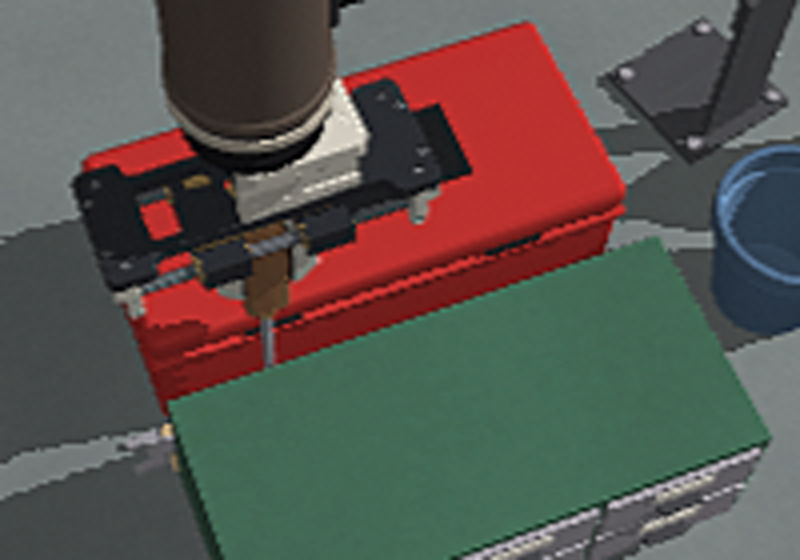

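View pics/top7.png

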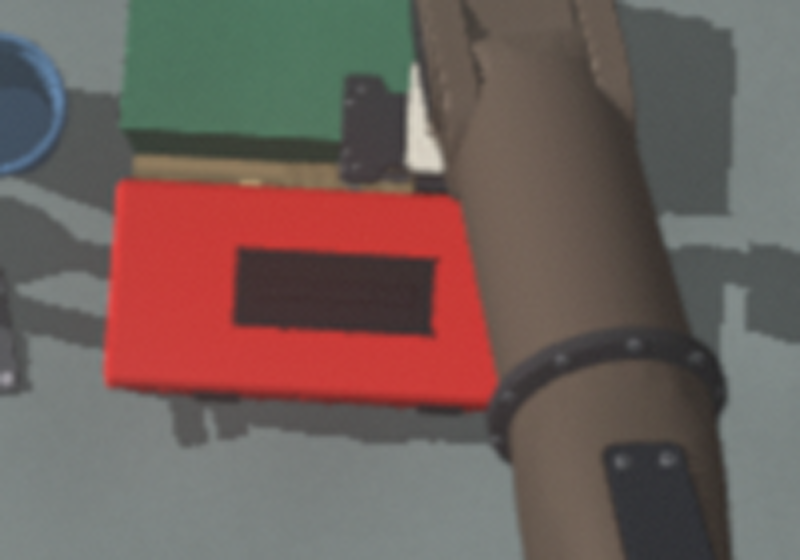

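Request:
arm_command:
  steps:
    - [0, 0.4, 0.02, -0.001, -0.001, 0.001]
    - [-0.01, 0.45, 0.03, -0.001, -0.001, 0]
    - [-0.01, 0.45, 0.04, 0, 0, 0]
    - [-0.01, 0.45, 0.05, 0, 0, 0]
    - [0, 0.45, 0.05, 0, 0, 0]

```text
time_s: 16.65
position: [0.5732, -0.0977, 0.1785]
tool_rot: [1.0, -0.026, -0.0, 0.0]
ft_force: [0.0, 5.4, 6.5]
width: 0.304
```

```bash
python3 st.py .5872 .1883 .174 -2.95
```

```text
t 16.65 pos [ 0.5732 -0.0977  0.1785] yaw -2.96 tilt z [-1.e-04 -7.e-04 -1.e+00] j [ 0.37  0.45 -0.41  1.72  0.2   1.02 -1.73] F [0.05 5.4  6.51] T [ 1.79 -0.13  0.04] w 2.79
delta tool cm [ -0.08 -28.63   0.43] rotvec [ 0.0007  0.     -0.0001]
foot box x 0.0008 y -0.1184 z 0.0075
```

Request:
arm_command:
  steps:
    - [0, 0.45, 0.03, 0, 0, 0]
    - [-0.01, 0.45, 0.04, 0, 0, 0]
    - [-0.01, 0.45, 0.04, 0, 0, 0]
    - [-0.01, 0.45, 0.04, 0, 0, 0]
    - [0, 0.45, 0.03, 0, 0, 0]
    - [0, 0.45, 0.03, 0, 0, 0]

```text
time_s: 17.25
position: [0.5695, -0.1298, 0.1748]
tool_rot: [1.0, -0.027, -0.002, 0.002]
ft_force: [0.6, 1.8, 0.5]
width: 0.3
```

```bash
python3 st.py .5872 .1883 .174 -2.95
```

```text
t 17.25 pos [ 0.5695 -0.1298  0.1748] yaw -3.07 tilt z [-0.0039 -0.0032 -1.    ] j [ 0.41  0.45 -0.4   1.71  0.2   1.02 -1.68] F [0.63 1.78 0.5 ] T [ 0.52 -0.09 -0.03] w 2.75
delta tool cm [ 6.000e-02 -3.186e+01 -3.000e-02] rotvec [ 0.0034  0.0037 -0.0021]
foot box x -0.0019 y -0.1512 z 0.0037
```

Request:
arm_command:
  steps:
    - [0.02, 0.45, 0, 0.003, 0.003, -0.002]
    - [0.02, 0.45, -0.01, 0, 0, 0]
    - [0.02, 0.45, -0.02, 0, 0, 0]
    - [0.01, 0.45, -0.02, 0, 0, 0]
    - [0, 0.45, -0.02, 0, 0, 0]

```text
time_s: 17.75
position: [0.5671, -0.1562, 0.1739]
tool_rot: [1.0, -0.026, -0.002, 0.001]
ft_force: [0.1, 0.1, -1.9]
width: 0.303
```

```bash
python3 st.py .5872 .1883 .174 -2.95;python3 - <<'E'
from bench import arm
import cv2,numpy as np
for n in("scene","top"):
    c=arm.read_camera(n); np.savez(n+"8.npz",**c)
    cv2.imwrite(f"pics/{n}8.png",cv2.resize(c["frame"][170:290,160:320] if n=="scene" else c["frame"][130:270,260:460],None,fx=4,fy=4,interpolation=cv2.INTER_CUBIC))
E
```

```text
t 17.75 pos [ 0.5671 -0.1562  0.1739] yaw -3.02 tilt z [-0.0046 -0.0015 -1.    ] j [ 0.45  0.46 -0.39  1.7   0.2   1.02 -1.63] F [ 0.06  0.13 -1.93] T [ 0.15  0.01 -0.03] w 2.78
delta tool cm [  0.19 -34.5   -0.07] rotvec [ 0.0018  0.0045 -0.0012]
foot box x -0.0030 y -0.1773 z 0.0029
```

View pics/scene8.png

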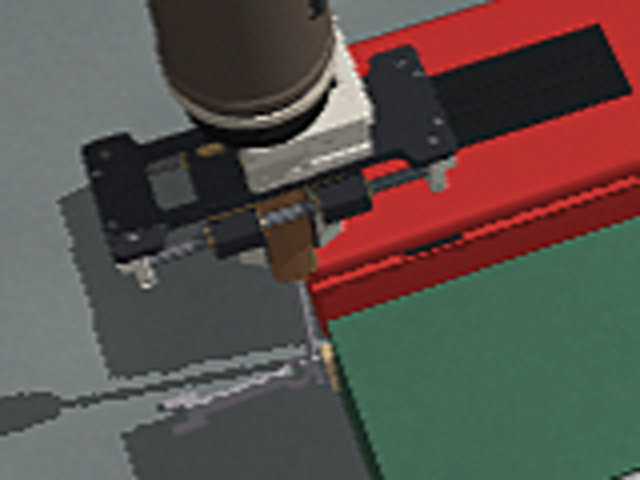

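Request:
arm_command:
  steps:
    - [0.03, 0.5, 0, 0.001, 0.004, 0]
    - [0.02, 0.5, -0.02, 0, 0, 0]
    - [0.02, 0.5, -0.02, 0, 0, 0]
    - [0, 0, -0.02, 0, 0, 0]

```text
time_s: 18.25
position: [0.5668, -0.1731, 0.1744]
tool_rot: [1.0, -0.027, -0.0, 0.001]
ft_force: [-0.3, -0.2, -1.6]
width: 0.304
```

```bash
python3 st.py .5872 .1883 .174 -2.95;python3 - <<'E'
from bench import arm
import cv2,numpy as np
for n in("scene",):
    c=arm.read_camera(n); np.savez(n+"9.npz",**c)
    cv2.imwrite(f"pics/{n}9.png",cv2.resize(c["frame"][200:290,170:280],None,fx=6,fy=6,interpolation=cv2.INTER_CUBIC))
E
```

```text
t 18.25 pos [ 0.5668 -0.1731  0.1744] yaw -3.07 tilt z [-6.0e-04 -1.3e-03 -1.0e+00] j [ 0.48  0.46 -0.39  1.7   0.2   1.02 -1.6 ] F [-0.29 -0.22 -1.57] T [0.03 0.04 0.03] w 2.79
delta tool cm [ 1.10e-01 -3.62e+01 -1.00e-02] rotvec [ 0.0014  0.0005 -0.002 ]
foot box x -0.0018 y -0.1942 z 0.0034
```

View pics/scene9.png

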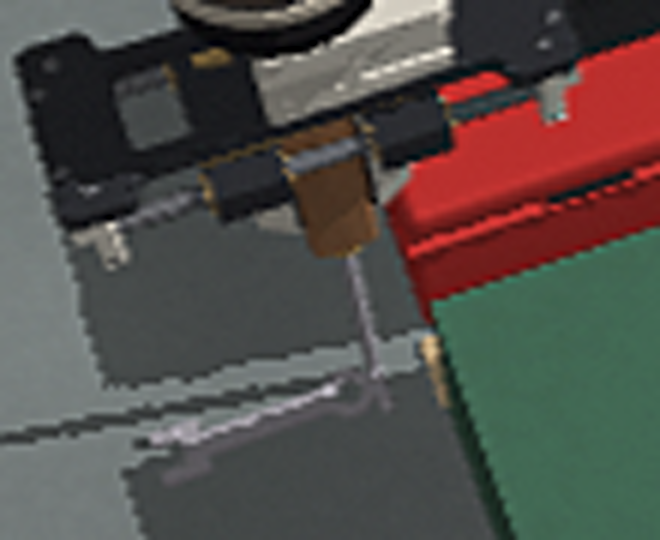

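Request:
arm_command:
  steps:
    - [0, -0.6, 0, 0, 0, 0]
    - [0, 0, -1, 0, 0, 0]
    - [0, 0, -3, 0, 0, 0]
    - [0, 0, -4, 0, 0, 0]
    - [0, 0, -4.5, 0, 0, 0]
    - [0, 0, -4.5, 0, 0, 0]
    - [0, 0, -3, 0, 0, 0]
    - [0, 0, 0, 0, 0, 0]

```text
time_s: 19.1
position: [0.5663, -0.1618, 0.386]
tool_rot: [1.0, -0.024, -0.0, -0.0]
ft_force: [0.2, -0.1, -1.3]
width: 0.305
```

```bash
python3 st.py .382 .315 .375 10;python3 - <<'E'
from h import *
from bench import arm
for n in("scene","top"):
    c=arm.read_camera(n); np.savez(n+"10.npz",**c)
    cv2.imwrite(f"pics/{n}10.png",cv2.resize(c["frame"][200:290,170:280] if n=="scene" else c["frame"][150:240,280:400],None,fx=6,fy=6,interpolation=cv2.INTER_CUBIC))
E
```

```text
t 19.1 pos [ 0.5663 -0.1618  0.386 ] yaw -2.71 tilt z [-8.e-04  7.e-04 -1.e+00] j [ 0.47  0.33 -0.41  1.37  0.13  1.47 -1.55] F [ 0.18 -0.13 -1.26] T [ 0.05 -0.02 -0.02] w 2.8
delta tool cm [-20.66 -46.76   1.15] rotvec [-0.0008  0.0007 -0.2218]
foot box x -0.0029 y -0.1826 z 0.2150
```

View pics/scene10.png

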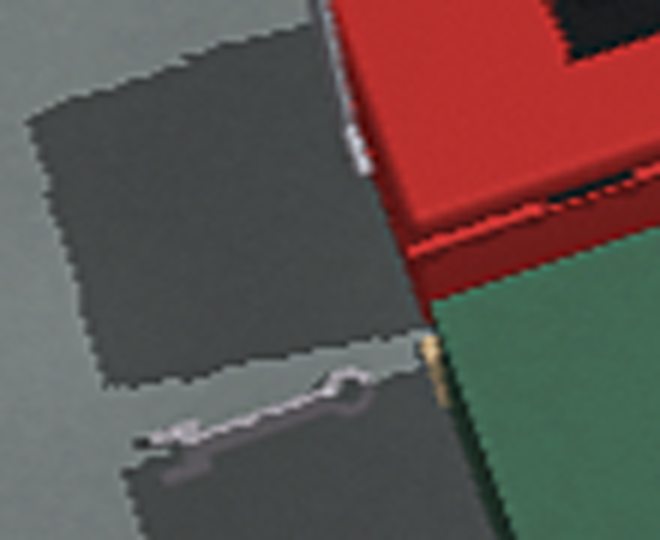

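View pics/top10.png

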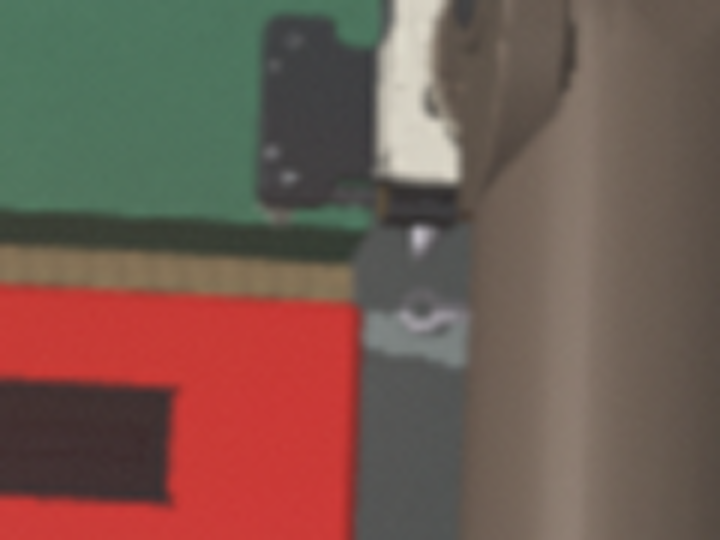

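Request:
arm_command:
  steps:
    - [-1, -2, 0, 0, 0, 0]
    - [-1.5, -3.5, 0, 0, 0, 0]
    - [-1.5, -4, 0, 0, 0, 0]
    - [-1.5, -4, 0, 0, 0, 0]
    - [-1.5, -4, 0, 0, 0, 0]
    - [-1.5, -4, 0, 0, 0, 0]
    - [-1.5, -4, 0, 0, 0, 0]
    - [-1.5, -4, 0, 0, 0, 0]

```text
time_s: 20.0
position: [0.4556, 0.1401, 0.3678]
tool_rot: [0.999, -0.03, -0.016, 0.002]
ft_force: [1.0, 0.3, -0.9]
width: 0.308
```

```bash
python3 st.py .385 .3177 .375 10
```

```text
t 20.0 pos [0.4556 0.1401 0.3678] yaw -3.41 tilt z [-0.0312 -0.0024 -0.9995] j [ 0.11  0.17 -0.6   1.62  0.09  1.41 -2.13] F [ 1.03  0.31 -0.93] T [ 0.06 -0.11 -0.01] w 2.83
delta tool cm [ -8.13 -17.31  -0.54] rotvec [ 0.0006  0.0313 -0.234 ]
foot box x -0.1342 y 0.1123 z 0.1966
```

Request:
arm_command:
  steps:
    - [-1.5, -3, -0.5, 0, 0.03, -0.08]
    - [-1.5, -3, -0.5, 0, 0, -0.08]
    - [-1, -3, -0.5, 0, 0, -0.07]
    - [-1, -3, -0.3, 0, 0, 0]
    - [-0.5, -1.5, 0, 0, 0, 0]
    - [0, 0, 0, 0, 0, 0]

```text
time_s: 20.6
position: [0.3786, 0.2792, 0.3767]
tool_rot: [0.995, 0.097, -0.008, 0.004]
ft_force: [-0.5, 0.4, -1.8]
width: 0.305
```

```bash
python3 st.py .385 .3177 .35 10
```

```text
t 20.6 pos [0.3786 0.2792 0.3767] yaw 11.09 tilt z [-0.016  -0.0092 -0.9998] j [-0.11  0.17 -0.74  1.62  0.11  1.42 -2.24] F [-0.52  0.42 -1.75] T [ 0.   -0.03  0.06] w 2.8
delta tool cm [ 1.41 -3.67  2.62] rotvec [0.0061 0.0174 0.0191]
foot box x -0.2159 y 0.2488 z 0.2056
```

Request:
arm_command:
  steps:
    - [0.7, -2, 0, 0.006, 0.017, 0.019]
    - [0.5, -1.6, 1, 0, 0, 0]
    - [0, 0, 2.5, 0, 0, 0]
    - [0, 0, 3, 0, 0, 0]
    - [0, 0, 3, 0, 0, 0]
    - [0, 0, 2, 0, 0, 0]
    - [0, 0, 0, 0, 0, 0]

```text
time_s: 21.3
position: [0.384, 0.3083, 0.2488]
tool_rot: [0.996, 0.085, -0.005, 0.005]
ft_force: [-0.2, 0.3, -2.3]
width: 0.298
```

```bash
python3 st.py .385 .3177 .211 10
```

```text
t 21.3 pos [0.384  0.3083 0.2488] yaw 9.72 tilt z [-0.0091 -0.0115 -0.9999] j [-0.19  0.3  -0.74  1.8   0.22  1.14 -2.41] F [-0.22  0.34 -2.27] T [0.01 0.01 0.02] w 2.74
delta tool cm [ 0.3  -0.95  3.77] rotvec [ 0.0097  0.0109 -0.0049]
foot box x -0.2108 y 0.2775 z 0.0777
```

Request:
arm_command:
  steps:
    - [0.1, -0.9, 1, 0.009, 0.01, -0.004]
    - [0, 0, 1.5, 0, 0, 0]
    - [0, 0, 1, 0, 0, 0]
    - [0, 0, 0, 0, 0, 0]

```text
time_s: 21.7
position: [0.3848, 0.3142, 0.2128]
tool_rot: [0.996, 0.085, -0.001, 0.002]
ft_force: [0.2, 0.4, -1.9]
width: 0.303
```

```bash
python3 st.py .385 .3177 .211 10
python3 - <<'E'
from h import *
from bench import arm
for n in("scene",):
    c=arm.read_camera(n); np.savez(n+"11.npz",**c)
    cv2.imwrite(f"pics/{n}11.png",cv2.resize(c["frame"][80:190,330:420],None,fx=5,fy=5,interpolation=cv2.INTER_CUBIC))
E
```

```text
t 21.7 pos [0.3848 0.3142 0.2128] yaw 9.76 tilt z [-0.002  -0.0035 -1.    ] j [-0.22  0.33 -0.73  1.85  0.25  1.06 -2.45] F [ 0.23  0.36 -1.86] T [-0.02  0.02  0.01] w 2.78
delta tool cm [ 0.08 -0.34  0.18] rotvec [ 0.0031  0.0026 -0.0042]
foot box x -0.2091 y 0.2849 z 0.0418
```

View pics/scene11.png

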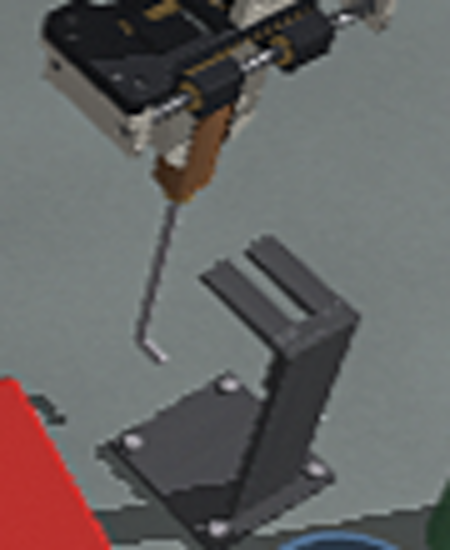

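Run:
```python
from h import *
c=load("scene11.npz")
for z in(.0453,): print(ray(c,330+140/5,80+342/5,z),ray(c,330+163/5,80+360/5,z))
```

```text
[0.38825277 0.31159688 0.0453    ] [0.40636709 0.31756853 0.0453    ]
```

Request:
arm_command:
  steps:
    - [0.1, -0.35, 0, 0.003, 0.002, -0.004]
    - [0, 0, 0, 0, 0, 0]

```text
time_s: 21.95
position: [0.3863, 0.3186, 0.2148]
tool_rot: [0.996, 0.087, 0.001, -0.001]
ft_force: [0.1, 0.7, -1.3]
width: 0.303
```

```bash
python3 st.py .449 .329 .211 10
```

```text
t 21.95 pos [0.3863 0.3186 0.2148] yaw 9.97 tilt z [ 0.0016  0.0016 -1.    ] j [-0.22  0.34 -0.73  1.84  0.26  1.06 -2.45] F [ 0.08  0.74 -1.32] T [0.04 0.03 0.  ] w 2.78
delta tool cm [6.36 0.06 0.4 ] rotvec [-0.0013 -0.0019 -0.0005]
foot box x -0.2073 y 0.2903 z 0.0439
```

Request:
arm_command:
  steps:
    - [1, 0, 0, 0, 0, 0]
    - [1.3, 0, 0, 0, 0, 0]
    - [1.3, 0, 0, 0, 0, 0]

```text
time_s: 22.25
position: [0.4239, 0.3258, 0.2166]
tool_rot: [0.996, 0.088, 0.002, -0.001]
ft_force: [0.8, 0.3, -1.5]
width: 0.303
```

```bash
python3 st.py .449 .329 .207 10
```

```text
t 22.25 pos [0.4239 0.3258 0.2166] yaw 10.05 tilt z [ 0.0042  0.0024 -1.    ] j [-0.22  0.39 -0.71  1.77  0.28  1.09 -2.42] F [ 0.76  0.35 -1.51] T [ 0.01 -0.01  0.03] w 2.78
delta tool cm [2.52 0.13 0.97] rotvec [-0.0017 -0.0046  0.0009]
foot box x -0.1697 y 0.2996 z 0.0456
```

Request:
arm_command:
  steps:
    - [1.2, 0.12, 0.2, -0.002, -0.004, 0]
    - [1.1, 0, 0.2, 0, 0, 0]
    - [0.1, 0, 0, 0, 0, 0]

```text
time_s: 22.55
position: [0.4527, 0.3298, 0.2119]
tool_rot: [0.996, 0.086, 0.0, -0.001]
ft_force: [0.3, 0.8, -2.0]
width: 0.304
```

```bash
python3 st.py .449 .329 .193 10
python3 - <<'E'
from h import *
from bench import arm
for n in("scene",):
    c=arm.read_camera(n); np.savez(n+"12.npz",**c)
    cv2.imwrite(f"pics/{n}12.png",cv2.resize(c["frame"][80:190,330:420],None,fx=5,fy=5,interpolation=cv2.INTER_CUBIC))
E
```

```text
t 22.55 pos [0.4527 0.3298 0.2119] yaw 9.91 tilt z [ 1.0e-04  1.4e-03 -1.0e+00] j [-0.22  0.43 -0.69  1.71  0.3   1.11 -2.41] F [ 0.29  0.8  -2.04] T [ 0.17  0.01 -0.03] w 2.79
delta tool cm [-0.38  0.02  1.89] rotvec [-0.0014 -0.0004 -0.0016]
foot box x -0.1418 y 0.3049 z 0.0409
```

View pics/scene12.png

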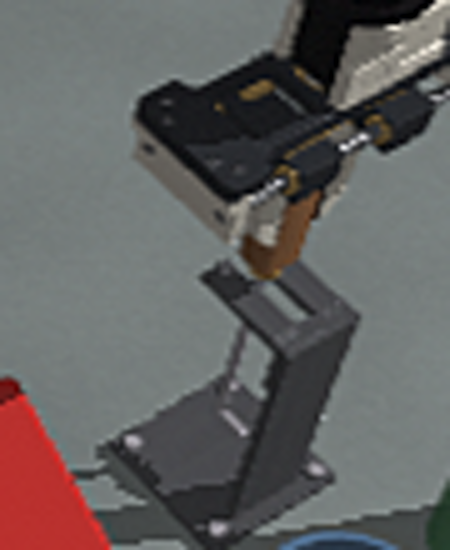

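Bar is in the slot; lower onto the prongs.

Request:
arm_command:
  steps:
    - [-0.4, 0, 0.5, 0, 0, 0]
    - [0, 0, 0.5, 0, 0, 0]
    - [0, 0, 0.4, 0, 0, 0]

```text
time_s: 22.9
position: [0.4471, 0.3289, 0.1971]
tool_rot: [0.996, 0.087, -0.0, -0.0]
ft_force: [0.3, 1.1, -1.5]
width: 0.3
```

```bash
python3 st.py .449 .329 .193 10
```

```text
t 22.9 pos [0.4471 0.3289 0.1971] yaw 9.98 tilt z [-1.e-04  7.e-04 -1.e+00] j [-0.23  0.44 -0.69  1.74  0.31  1.07 -2.42] F [ 0.34  1.06 -1.53] T [ 0.2   0.04 -0.01] w 2.76
delta tool cm [0.19 0.02 0.41] rotvec [-0.0007 -0.     -0.0004]
foot box x -0.1474 y 0.3035 z 0.0261
```

Request:
arm_command:
  steps:
    - [0.15, 0, 0.2, 0, 0, 0]
    - [0, 0, 0.15, 0, 0, 0]

```text
time_s: 23.1
position: [0.4478, 0.329, 0.1929]
tool_rot: [0.996, 0.087, -0.0, -0.0]
ft_force: [-0.2, 0.0, -1.3]
width: 0.302
```

Request:
arm_command:
  steps:
    - [0, 0, 0.12, 0, 0, 0]

```text
time_s: 23.2
position: [0.4479, 0.329, 0.1928]
tool_rot: [0.996, 0.087, 0.0, 0.0]
ft_force: [-5.7, -5.5, 21.2]
width: 0.305
```

Request:
arm_command:
  steps:
    - [0, 0, 0.05, 0, 0, 0]

```text
time_s: 23.3
position: [0.4478, 0.329, 0.1929]
tool_rot: [0.996, 0.087, 0.0, 0.0]
ft_force: [-0.9, 0.6, 0.4]
width: 0.301
```

```bash
python3 st.py .449 .329 .193 10
```

```text
t 23.3 pos [0.4478 0.329  0.1929] yaw 10.03 tilt z [ 9.e-04 -3.e-04 -1.e+00] j [-0.23  0.44 -0.69  1.75  0.32  1.06 -2.42] F [-0.94  0.62  0.38] T [-0.03  0.34 -0.03] w 2.76
delta tool cm [ 0.12  0.02 -0.01] rotvec [ 0.0005 -0.0008  0.0005]
foot box x -0.1465 y 0.3036 z 0.0219
```

Seated, at the same height as at the grasp. Release gradually and retreat.

Request:
arm_command:
  steps:
    - [0, 0, 0, 0, 0, 0]
    - [0, 0, 0, 0, 0, 0]
    - [0, 0, 0, 0, 0, 0]
    - [0, 0, 0, 0, 0, 0]
    - [0, 0, 0, 0, 0, 0]
    - [0, 0, 0, 0, 0, 0]
    - [0, 0, 0, 0, 0, 0]
    - [0, 0, 0, 0, 0, 0]
  claw: 9

```text
time_s: 24.1
position: [0.4484, 0.3288, 0.193]
tool_rot: [0.996, 0.087, 0.001, 0.0]
ft_force: [0.3, -0.4, 0.0]
width: 0.948
```

Request:
arm_command:
  steps:
    - [0, 0, 0, 0, 0, 0]
    - [0, 0, 0, 0, 0, 0]
    - [0, 0, 0, 0, 0, 0]

```text
time_s: 24.4
position: [0.4484, 0.3288, 0.193]
tool_rot: [0.996, 0.087, 0.001, 0.0]
ft_force: [0.0, 0.1, 0.7]
width: 0.98
```

```bash
python3 st.py .449 .329 .193 10
```

```text
t 24.4 pos [0.4484 0.3288 0.193 ] yaw 10.0 tilt z [ 2.e-03 -4.e-04 -1.e+00] j [-0.23  0.44 -0.69  1.75  0.32  1.06 -2.42] F [0.   0.09 0.72] T [ 0.03 -0.    0.05] w 9.0
delta tool cm [ 0.06 -0.01  0.  ] rotvec [ 0.0007 -0.0019  0.0001]
foot box x -0.1457 y 0.3034 z 0.0221
```

Request:
arm_command:
  steps:
    - [0, 0, -1, 0, 0, 0]
    - [0, 0, -2, 0, 0, 0]
    - [0, 0, -3, 0, 0, 0]
    - [0, 0, -4, 0, 0, 0]
    - [0, 0, -4, 0, 0, 0]
    - [0, 0, -3, 0, 0, 0]
    - [-3, 0, 0, 0, 0, 0]
    - [-3, 0, 0, 0, 0, 0]

```text
time_s: 25.2
position: [0.3895, 0.3183, 0.3741]
tool_rot: [0.996, 0.086, 0.001, -0.001]
ft_force: [-0.7, 0.3, -0.3]
width: 0.98
```

Request:
arm_command:
  steps:
    - [-3, 1, 0, 0, 0, 0]
    - [-1, 2, 0, 0, 0, 0]
    - [0, 0, 0, 0, 0, 0]
    - [0, 0, 0, 0, 0, 0]

```text
time_s: 25.6
position: [0.3496, 0.2827, 0.3783]
tool_rot: [0.996, 0.089, 0.004, -0.002]
ft_force: [0.9, -0.6, 0.1]
width: 0.978
```

```bash
python3 st.py
python3 - <<'E'
from h import *
from bench import arm
for n in("scene","top"):
    c=arm.read_camera(n); np.savez(n+"13.npz",**c); cv2.imwrite(f"pics/{n}13.png",c["frame"])
    P=cloud(c);H,S,V=hsv(c)
    w=(H>4)&(H<22)&(S>90)&(P[...,0]>.41)&(P[...,0]<.5)&(P[...,1]>.27)&(P[...,1]<.38)&(P[...,2]>.242)&(P[...,2]<.26)
    v,u=np.nonzero(w); print(n,w.sum(),P[w].mean(0), P[w][:,2].max() if w.any() else None)
c=load("scene13.npz");cv2.imwrite("pics/s13z.png",cv2.resize(c["frame"][90:280,170:450],None,fx=2.8,fy=2.8,interpolation=cv2.INTER_CUBIC))
c=load("top13.npz");cv2.imwrite("pics/t13z.png",cv2.resize(c["frame"][150:240,300:420],None,fx=6,fy=6,interpolation=cv2.INTER_CUBIC))
E
```

```text
t 25.6 pos [0.3496 0.2827 0.3783] yaw 10.23 tilt z [ 0.0067  0.0046 -1.    ] j [-0.1   0.11 -0.76  1.67  0.08  1.38 -2.26] F [ 0.91 -0.61  0.06] T [0.   0.02 0.02] w 8.98
foot box x -0.2413 y 0.2532 z 0.2074
scene 72 [0.44995361 0.3251745  0.24642039] 0.2505827112057907
top 73 [0.44652678 0.32451121 0.24694759] 0.2543460882598616
```

View pics/s13z.png

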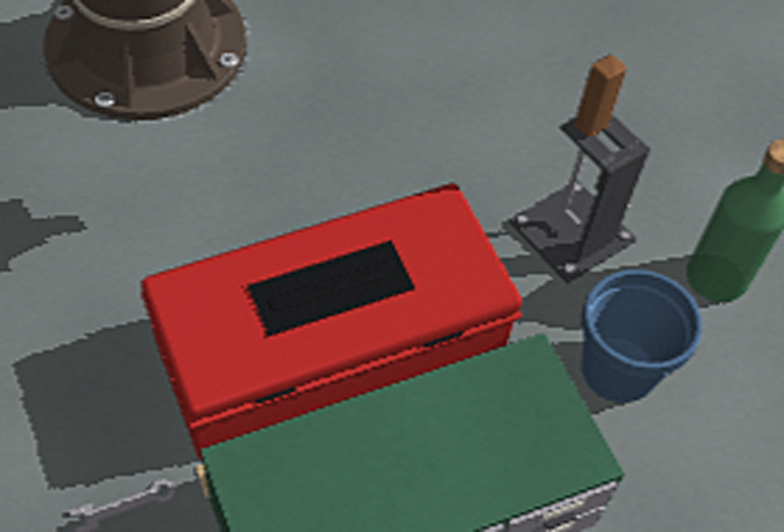

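View pics/t13z.png

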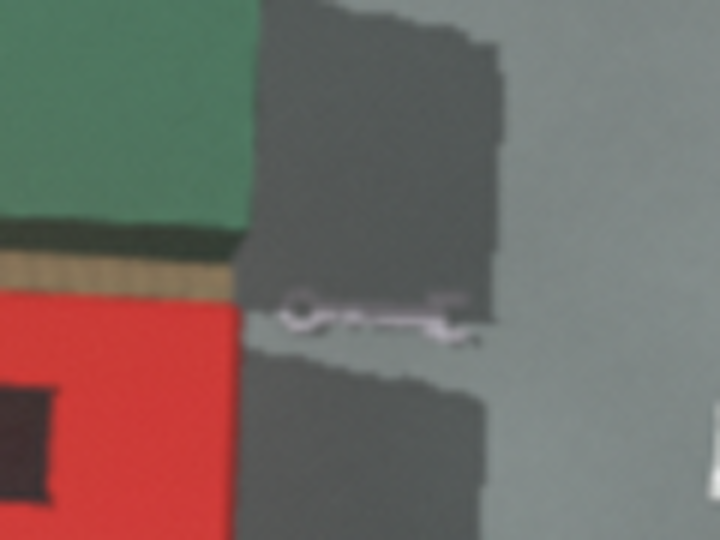

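Run:
```python
from h import *
a=load("top13.npz"); print("ring",ray(a,346.3,202.5,.005),"jaw",ray(a,380.5,206.5,.005))
for k in("0","13"):
    c=load("scene%s.npz"%k);P=cloud(c);H,S,V=hsv(c)
    w=(H>4)&(H<22)&(S>90)&(P[...,0]>.41)&(P[...,0]<.5)&(P[...,1]>.27)&(P[...,1]<.38)&(P[...,2]>.16)&(P[...,2]<.26)
    v,u=np.nonzero(w)
    for r in range(v.min(),v.max()+1,4): print(k,r,u[v==r].min(),u[v==r].max())
    for n in("top","scene"):
        c=load(n+k+".npz");H,S,V=hsv(c);bl=big((H>98)&(H<118)&(S>60)); v2,u2=np.nonzero(bl); print(n,"pot",bl.sum(),u2.mean().round(2),v2.mean().round(2))
        P=cloud(c); g=(P[...,1]>.36)&(P[...,1]<.5)&(P[...,0]>.5)&(P[...,0]<.7)&(P[...,2]>.03); print(n,"bottle",g.sum(),P[g].mean(0).round(4))
        rk=(P[...,1]<-.3)&(P[...,1]>-.5)&(P[...,0]>.25)&(P[...,0]<.55)&(V>170)&(S<40); v2,u2=np.nonzero(rk);print(n,"rake",rk.sum(),u2.mean().round(1),v2.mean().round(1))
    c=load("scene%s.npz"%k);cv2.imwrite(f"pics/cmp{k}.png",cv2.resize(c["frame"][100:190,350:410],None,fx=6,fy=6,interpolation=cv2.INTER_CUBIC))
cv2.imwrite("pics/cmp.png",np.hstack([cv2.imread("pics/cmp0.png"),cv2.imread("pics/cmp13.png")]))
```

```text
ring [ 0.56811144 -0.17876534  0.005     ] jaw [ 0.55558601 -0.28873365  0.005     ]
0 109 389 389
0 113 383 393
0 117 382 393
0 121 381 392
0 125 379 390
0 129 378 389
0 133 377 388
0 137 380 383
top pot 1041 197.89 175.61
top bottle 625 [0.5712 0.434  0.1353]
top rake 474 427.8 254.9
scene pot 1586 397.08 208.51
scene bottle 1104 [0.5895 0.4308 0.1225]
scene rake 531 122.6 248.6
13 110 386 389
13 114 382 393
13 118 380 391
13 122 379 390
13 126 378 389
13 130 377 387
13 134 375 386
13 138 379 381
top pot 1042 197.88 175.61
top bottle 628 [0.5713 0.4339 0.135 ]
top rake 528 427.9 253.6
scene pot 1586 397.07 208.51
scene bottle 1101 [0.5896 0.4309 0.1228]
scene rake 527 122.6 248.7
```

View pics/cmp.png

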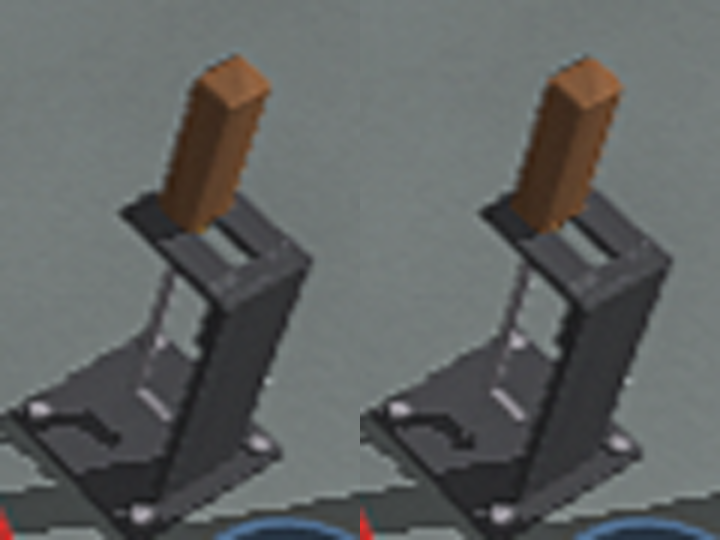

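```bash
python3 -c "
from bench import arm
print(arm.close_job())"
```

```text
the job is handed in; nothing more can be done
None
```

I raked the spanner out of the gap's open end and hung the hook back in its stand. I handed the job in at about 25.7 s of the 72 s allowed. No verdict was reported.

- **Rake:** I set the foot down about 12 mm behind the ring end. The hump's crest was near y −55 mm, about 7.6 mm above the level floor. The hook pressed on the liner with roughly 3 to 10 N throughout, against the 25 N limit.
- **Spanner:** In the last images it lies on the bare bench, with its ring end at about y −200 mm in the boxes frame, some 30 mm past the gap's mouth. Only the hook's foot was used to push it.
- **Hook:** It hangs upright in the slot with the top of its handle at z 0.2465 m (0.247 m expected). It sits about 3 to 4 mm sideways of where it started, inside the 20 mm allowed. Lowering it gave one brief reading of about 21 N, which was on the stand and so outside the 25 N limits for the boxes and bench.
- **Bystanders:** The pot and bottle did not shift between the first and last images. The hand rake's position agreed to about 1 pixel.
- **Disagreements:** The two cameras differed by 2 to 3 mm on where the gap lies across its width. I took a value between them, and the foot passed through without touching the walls noticeably. The spanner's length in the last top view read about 111 mm instead of 100 mm, because its shadow blurs the jaw end.

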